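# Empty the scrap tray, wind the bin shut, rack the scrapers

### The job

Clear up the sculpture bench: lift the yellow tray by its wooden handle and tip all of its dry clay lumps into the open mouth of the blue reclaim bin, then stand the empty tray upright on the bench again. Once the lumps are in, turn the handwheel clockwise, not pushing the shutter itself, until the shutter's yellow front edge lies over the red strip and the mouth is covered. Slide each scraper lying on the bench blade-first into a slot of the wooden rack of its own, fully home with the handle's shoulder against the block, and leave the clay figure, pot and jar undisturbed.

Things in the scene. Friction and masses are not known exactly. Their poses are not given: they have to be found in the camera images.
- reclaim_bin: Fixed blue steel bin, 164 (x) x 360 (y) mm, y = -115 to 245, rim 140 mm high. Origin on the bench below the mouth's centre; +x points away from the robot. From y = 85 to 245 a deck (top at 157 mm) hides the open shutter and carries the handwheel. Along both long sides (x = -80 and 80) 6 mm splash guards rise to z = 180 mm, y = -115 to 85.
- bin_mouth (a point): Centre of the bin's open mouth, at rim height (140 mm above the bench); axes as the bin. The mouth is 144 (x) x 150 (y) mm, the inside floor 134 mm below it.
- handwheel (a joint): Angle (rad) of the handwheel, growing clockwise seen from above, 0 (shutter fully open) to 6.0 (stop). It drives the shutter 32 mm per rad towards the bin's -y; at 5.0 the shutter's front edge is over the middle of the red strip and the mouth is covered. Starts at 0 to 0.6, has about 0.25 N m of friction and stays where it is left.
- wheel_hub (a point): Centre of the dark steel handwheel, in the plane of its rim, 220 mm above the bench; vertical axle. Rim: round bar 16 mm thick on a circle of radius 75 mm; hub radius 18 mm, its top 10 mm above this plane. Three 12 mm spokes 120 degrees apart, one red. The point turns with the wheel: its x axis runs along the red spoke (bin +x at joint 0).
- shutter_edge (a point): Middle of the shutter's yellow-painted front (-y) edge, on its upper face. The shutter is a 5 mm aluminium plate, 144 x 168 mm, sliding level just above the rim of the mouth, at 142 to 147 mm above the bench.
- set_mark (a point): Middle of the red strip (10 mm wide, 140 mm along x) painted on the bin's rim on the -y side of the mouth.
- tray: Yellow scoop tray, 150 (x) x 110 (y) mm, 4 mm walls 40 mm high on three sides, open at its -x end, which at the start faces away from the robot. Origin at the centre of its underside, z up. A wooden bail handle crosses above the middle along its y: a bar 14 (x) x 110 (y) mm, 22 mm high, centred 83 mm above the underside, 68 mm above the tray floor. 0.22 kg.
- rack: Fixed wooden scraper rack, 200 (x) x 156 (y) mm; origin at the centre of its underside, front (-x) roughly faces the robot. The front half is an open sill 50 mm high; behind it, from x = -5 mm, stands the block, top 78 mm high, with two level slots at sill height, 60 mm wide, 10 mm high, 98 mm deep, open to -x; a 20 mm gap in the roof shows each slot from above.
- slot1 (a point): Mouth of one slot: middle of its width, on its floor (= the sill, 50 mm above the bench), in the block's front face; rack frame y = +36 mm. Axes as the rack: the slot runs along +x.
- slot2 (a point): The same for the other slot, rack frame y = -36 mm.
- lump1: Rigid grey lump of dry clay, about 58 x 43 x 40 mm, 0.11 kg, origin at the centre of its underside; starts in the tray. Two to four lumps are present (None if absent).
- lump2: Rigid grey lump of dry clay, about 58 x 43 x 40 mm, 0.11 kg, origin at the centre of its underside; starts in the tray. Two to four lumps are present (None if absent).
- lump3: Rigid grey lump of dry clay, about 58 x 43 x 40 mm, 0.11 kg, origin at the centre of its underside; starts in the tray. Two to four lumps are present (None if absent).
- lump4: Rigid grey lump of dry clay, about 58 x 43 x 40 mm, 0.11 kg, origin at the centre of its underside; starts in the tray. Two to four lumps are present (None if absent).
- scraper_red: Scraper with a red handle, lying flat on the bench. 185 mm long along x, blade to +x; origin at the middle of its length and width, on its underside. Handle 100 x 24 mm, 22 mm high (x = -92.5 to +7.5), steel blade 85 x 50 x 4 mm, flush with the underside. Centre of mass about x = -20 mm, 0.14 kg. One or both are present (None if absent).
- scraper_red_tip (a point): Middle of the end of the red scraper's blade, 2 mm above its underside; 85 mm beyond the slot's mouth when fully home.
- scraper_green: Scraper with a green handle, lying flat on the bench. 185 mm long along x, blade to +x; origin at the middle of its length and width, on its underside. Handle 100 x 24 mm, 22 mm high (x = -92.5 to +7.5), steel blade 85 x 50 x 4 mm, flush with the underside. Centre of mass about x = -20 mm, 0.14 kg. One or both are present (None if absent).
- scraper_green_tip (a point): Middle of the end of the green scraper's blade, 2 mm above its underside; 85 mm beyond the slot's mouth when fully home.
- figure: Bystander: small clay figure on a blue banding stand, base radius 75 mm, 180 mm high; origin under its centre. Not to be moved.
- water_pot: Bystander: open terracotta pot, radius 45, height 90 mm; origin under its centre. Not to be moved.
- slip_jar: Bystander: white jar with blue lid, radius 36, height 100 mm; origin under its centre. Not to be moved.
Not all that is in view belongs to the job. There is more than one size of the tray; the one meant has the size given above.

How it is judged:
On the way, in this order (a step that is already met when the one before it is completed fails the run):
1. the tray is being tipped over the bin's mouth (angle between tray's own z axis and vertical above 0.3 rad and horizontal distance between tray and bin_mouth below 0.15 m and height (world z) of tray above 0.1 m).
2. all lumps are in the bin, below the shutter (x of lump1 in the frame of reclaim_bin between -0.072 and 0.072 m and y of lump1 in the frame of reclaim_bin between -0.076 and 0.076 m and z of each of lump1, lump2, lump3, lump4 in the frame of reclaim_bin below 0.135 m and x of lump2 in the frame of reclaim_bin between -0.072 and 0.072 m and y of lump2 in the frame of reclaim_bin between -0.076 and 0.076 m and x of lump3 in the frame of reclaim_bin between -0.072 and 0.072 m and y of lump3 in the frame of reclaim_bin between -0.076 and 0.076 m and x of lump4 in the frame of reclaim_bin between -0.072 and 0.072 m and y of lump4 in the frame of reclaim_bin between -0.076 and 0.076 m), for 0.2 s.
3. the handwheel has wound the shutter until its front edge is over the red strip (value of joint handwheel between 4.8 and 5.2 rad), for 0.2 s.
At the end, for the whole second after the job is handed in: All lumps in the bin; handwheel at 5.0 rad within 0.2 (shutter edge within 6 mm of the red strip's middle); tray upright on the bench within 0.1 rad; each scraper in its own slot, tip 72 mm or more past the mouth, within 12 mm of the middle and 0.2 rad; all at rest (all of step 2 and all of step 3 and height (world z) of tray below 0.01 m and angle between tray's own z axis and vertical below 0.1 rad and linear speed of tray below 0.02 m/s and velocity of joint handwheel between -0.05 and 0.05 rad/s and ((x of scraper_red_tip in the frame of slot1 between 0.072 and 0.1 m and y of scraper_red_tip in the frame of slot1 between -0.012 and 0.012 m and z of scraper_red_tip in the frame of slot1 between -0.006 and 0.012 m and angle between the x axis of scraper_red and the x axis of rack, either way round below 0.2 rad and linear speed of scraper_red below 0.02 m/s) or (x of scraper_red_tip in the frame of slot2 between 0.072 and 0.1 m and y of scraper_red_tip in the frame of slot2 between -0.012 and 0.012 m and z of scraper_red_tip in the frame of slot2 between -0.006 and 0.012 m and angle between the x axis of scraper_red and the x axis of rack, either way round below 0.2 rad and linear speed of scraper_red below 0.02 m/s)) and ((x of scraper_green_tip in the frame of slot1 between 0.072 and 0.1 m and y of scraper_green_tip in the frame of slot1 between -0.012 and 0.012 m and z of scraper_green_tip in the frame of slot1 between -0.006 and 0.012 m and angle between the x axis of scraper_green and the x axis of rack, either way round below 0.2 rad and linear speed of scraper_green below 0.02 m/s) or (x of scraper_green_tip in the frame of slot2 between 0.072 and 0.1 m and y of scraper_green_tip in the frame of slot2 between -0.012 and 0.012 m and z of scraper_green_tip in the frame of slot2 between -0.006 and 0.012 m and angle between the x axis of scraper_green and the x axis of rack, either way round below 0.2 rad and linear speed of scraper_green below 0.02 m/s))); the robot touches nothing.
It fails at once if the figure is moved more than 30 mm or tilted (distance of figure from where it was at the start of the episode above 0.03 m or angle between figure's own z axis and vertical above 0.3 rad).
It fails at once if the water_pot is moved more than 30 mm or tilted (distance of water_pot from where it was at the start of the episode above 0.03 m or angle between water_pot's own z axis and vertical above 0.3 rad).
It fails at once if the slip_jar is moved more than 30 mm or tilted (distance of slip_jar from where it was at the start of the episode above 0.03 m or angle between slip_jar's own z axis and vertical above 0.3 rad).
It fails at once if the shutter is pushed directly instead of being driven by the handwheel (contact force between the arm and shutter above 5 N).
It fails at once if the shutter is pushed directly with the fingers (contact force between the fingers and shutter above 5 N).
Of lump1, lump2, lump3, lump4 only 2 to 4 are there at a start; the rules pass over those that are not, and their reading is None.
Of scraper_red, scraper_green only 1 to 2 are there at a start; the rules pass over those that are not, and their reading is None.
At some moment in a run one of scraper_red, scraper_green may be knocked a few centimetres aside while the robot is not near it.
It also fails if it takes over 208 s, if anything falls off the work surface, if the arm or the gripper's body presses on something with over 40 N, if the wrist force passes 120 N, or if a joint passes its speed limit or range.

### The arm

A 6-joint arm with a two-finger parallel gripper is mounted at the origin on the work surface. World frame = base frame: x ahead of the robot, y to its left, z up, the work surface at z = 0. Lengths are in m, angles in rad, forces in N, time in s.
With the tool pointing down it reaches from about 0.375 to 0.975 m from the base axis. Payload 3.8 kg.
Tool frame: the origin (TCP) lies midway between the tips of the shut fingers; the grasp point (between the pads) lies 19 mm behind it (arm.grasp_offset is the distance from the TCP to the grasp point, in m); z points along the fingers, y is the line along which they close (so a half turn about z gives the same grasp; the last joint's range is limited). The gripper opens to 88 mm and grips with 3 to 60 N. Pads are 18 mm wide; open, the fingers measure 123 mm over their backs; the gripper's body (75 mm by 187 mm) begins 45 mm behind the grasp point.
Start: joints at [1.226, 0.264, 1.604, -0, 1.274, -0.037], TCP at [0.204, 0.643, 0.239] pointing down, gripper open.
Joint ranges: [-2.63, 2.63], [-0.94, 2.18], [0.31, 2.57], [-1.31, 4.45], [0, 2.66], [-2.55, 2.55]. Speed limits (rad/s): [2.57, 2.57, 3.14, 3.14, 3.14, 3.14].

### API

Orientations are given as a rotation vector (axis times angle).
In Python, from plant import arm gives the robot as it stands. The module is installed in compiled form; this text tells all that it offers.
- The arm moves only by the tool arm_command, never from a script. Its arguments are lists of equal length, an entry for each row: "xyz": the shift along the tool's x, y, z in cm, a list of three; "dr": the turn, a rotation vector about the tool's x, y, z in degrees, a list of three; "grip": the closure, from 0 (fully open) to 1 (shut). A call has 1 to 10 rows; each row is the pose to reach, as a shift and turn from the pose commanded when the call began, along the tool's axes at that moment; what a row does not reach only later rows make up. A row lasts 1/10 s, in which the tool goes at most 50 mm and 8.59 degrees, less where a joint would pass 70% of its speed; a pose out of reach is approached as far as the arm can. A call with a gripper value outside its range is refused whole. The fingers move at their own pace and stop on an object; "squeeze" is the grip in N (left out, the last holds). Time passes only in rows, so rows that repeat a pose let the fingers close. It gives the time, the measured TCP pose, the force, the opening and the grip force at its end, in the units of the state.
- arm.read_state(): the state, without advancing time (a new reading comes with each control period).
- arm.snapshot(name): name is "side" or "top"; returns the picture (400x640x3 uint8, red, green, blue); there is no depth.
- arm.camera_info(name): a dict with "fx", "fy", "cx", "cy" (pixels), "world_from_camera" (4x4, takes a point from camera to world coordinates). Camera axes: x right, y down, z forward; pixel columns grow to the right and rows downward; lengths in m; the calibration is good to about 2 mm. A picture is of the moment at which its call begins. camera_info takes no time and is no camera call.
- arm.finish_job(): hands the job in; it is judged then, once.
Trained networks look in the newest picture that a camera, given by its name, has taken for a name from the list of things; names that differ only in an ending like _2 or _b are one class to them, and where a whole thing is asked for, a point or a joint stands for the part that bears it (a point fixed in the world has none). Each returns a list of dicts, best first, with "conf" (0 to 1); they miss things now and then, are a little off and sometimes report something else, mostly with a low value. They report only what shows in the picture. A call takes as long as a camera call. They do not tell look-alikes from the thing itself.
- arm.find_in(camera, label): "uv" ([column, row] in pixels, amid what is visible of it).
- arm.trace(camera, label): "region" (400x640 bool, what is visible of it) and "uv" ([column, row] in pixels, amid what is visible of it).
- arm.tip_of(camera, label): "uv" ([column, row] in pixels: a listed point, or the origin of a listed thing).
The state is a dict: "clock": time; "qpos": joint angles; "qvel": joint speeds; "tau": joint torques, N m; "eef_pos": TCP position; "tool_rot": TCP orientation; "force": force on the tool from outside, world axes, zero at the start; "torque": the same for the moment, N m; "gripper_width": opening from 0.0 (shut) to 1.0 (fully open); "gripper_force": force on a finger pad.
Only numpy, scipy, OpenCV 4.12 (cv2) and the standard library are available. Lean on these libraries where they do the work, as an engineer would, in place of code of your own. Each camera call takes 0.05 s, during which the arm holds its last target. There are 200 camera calls.

## Working session

There is one attempt and no reset: what is moved stays moved. The work goes in short steps, Python scripts to look and compute and a tool call to move; the robot and the scene stay as the last step left them, time stands still between calls to the robot, and variables do not carry over. Pictures are saved under pics/ and viewed, at most 14 in all, crops included, and the job is handed in when it is done.

Besides the shell and the picture viewer there is one more tool, called after "Request:" by a JSON object that holds its "op" and its "data", one argument or row to a line. arm_command: Moves the arm, as the interface text tells. Its arguments: {"type":"object","properties":{"xyz":{"type":"array","items":{"type":"array","items":{"type":"number"}}},"dr":{"type":"array","items":{"type":"array","items":{"type":"number"}}},"grip":{"type":"array","items":{"type":"number"}},"squeeze":{"type":"number"}},"required":["xyz","dr","grip"]}

```bash
mkdir -p pics
python3 - <<'E'
from plant import arm
import cv2,numpy as np
for n in("top","side"):
    im=arm.snapshot(n); cv2.imwrite(f"pics/{n}0.png",im[:,:,::-1])
    c=arm.camera_info(n); print(n,c['fx'],c['fy'],c['cx'],c['cy']);print(np.round(c['world_from_camera'],4).tolist())
s=arm.read_state();print(s)
for n in("top",):
    for l in["reclaim_bin","bin_mouth","wheel_hub","shutter_edge","set_mark","tray","rack","slot1","slot2","lump1","scraper_red","scraper_red_tip","scraper_green","scraper_green_tip","figure","water_pot","slip_jar"]:
        print(l,[(np.round(d['uv']).tolist(),round(d['conf'],2)) for d in arm.tip_of(n,l)[:5]])
E
```

```text
top 500.67697529459775 500.67697529459775 324.39707890666693 195.84667633447867
[[0.0137, -0.9984, 0.0552, 0.4541], [-0.9998, -0.0146, -0.0159, 0.0889], [0.0167, -0.0549, -0.9984, 1.6371], [0.0, 0.0, 0.0, 1.0]]
side 519.6566035107991 519.6566035107991 318.67236172117845 200.7216004948008
[[0.7593, -0.3582, 0.5433, -0.55], [-0.6507, -0.4298, 0.626, -1.1753], [0.0093, -0.8288, -0.5595, 1.2795], [0.0, 0.0, 0.0, 1.0]]
{'clock': 0.1, 'qpos': array([ 1.22609809e+00,  2.64675981e-01,  1.60522083e+00, -8.70657724e-06,
        1.27373939e+00, -3.68822735e-02]), 'qvel': array([-0.00128928, -0.00145105, -0.00452191,  0.00092866, -0.00065842,
       -0.00016131]), 'tau': array([ 7.34293735e-05, -5.03621042e+01, -3.58073151e+01,  7.30293780e-02,
        2.34124000e-02, -4.02442265e-05]), 'eef_pos': array([0.20428378, 0.64266442, 0.23752274]), 'tool_rot': array([-0.48154718, -3.10408172,  0.00315385]), 'force': array([-0.00465192,  0.30365545, -0.28431437]), 'torque': array([ 0.00246066, -0.03952818,  0.04124996]), 'gripper_force': 0.0, 'gripper_width': 1.0027488406270213}
reclaim_bin [([355.0, 20
[... 225 characters left out ...]
 ([401.0, 133.0], 0.31)]
tray [([212.0, 148.0], 0.9), ([218.0, 213.0], 0.83), ([153.0, 189.0], 0.63), ([328.0, 125.0], 0.59)]
rack [([466.0, 205.0], 0.93)]
slot1 [([462.0, 200.0], 0.85), ([478.0, 215.0], 0.68)]
slot2 [([462.0, 200.0], 0.85), ([478.0, 215.0], 0.68)]
lump1 [([228.0, 215.0], 0.75), ([214.0, 227.0], 0.57), ([209.0, 206.0], 0.53)]
scraper_red [([242.0, 262.0], 0.97)]
scraper_red_tip [([220.0, 280.0], 0.91)]
scraper_green [([431.0, 258.0], 0.78)]
scraper_green_tip [([453.0, 274.0], 0.77), ([480.0, 217.0], 0.49)]
figure [([216.0, 226.0], 0.7), ([328.0, 126.0], 0.59)]
water_pot [([274.0, 132.0], 0.85)]
slip_jar [([402.0, 133.0], 0.75), ([301.0, 203.0], 0.63), ([328.0, 125.0], 0.56)]
```

```bash
python3 -c "
import cv2
a=cv2.imread('pics/top0.png')[80:320,120:520];cv2.imwrite('pics/top0c.png',cv2.resize(a,None,fx=2,fy=2,interpolation=cv2.INTER_CUBIC))"
```

```text
(no output)
```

View pics/top0c.png

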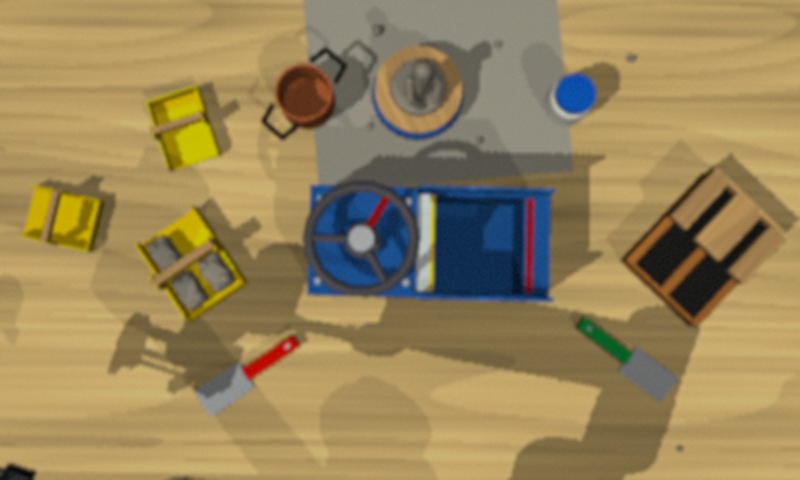

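View pics/side0.png

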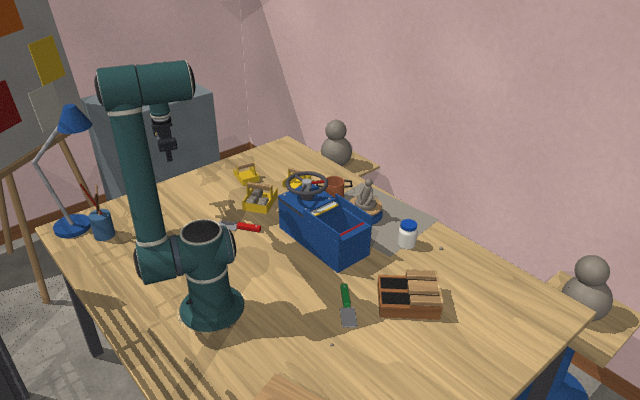

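Three lumps are in the centre-left tray, at about (216,211) in the full picture. The two smaller trays are decoys. The bin has its wheel on the left and its red strip at (385,202). Red scraper is at (243,262), green at (433,258), and the rack at (475,203) opens down-left. Next I fit the poses.

```bash
cat > h.py <<'E'
from plant import arm
import cv2,numpy as np
from scipy.optimize import minimize
from scipy.spatial.transform import Rotation as Ro
def unproj(n,uv,z):
    c=arm.camera_info(n);T=c['world_from_camera']
    d=T[:3,:3]@np.array([(uv[0]-c['cx'])/c['fx'],(uv[1]-c['cy'])/c['fy'],1]);o=T[:3,3]
    return o+d*(z-o[2])/d[2]
def proj(n,P):
    c=arm.camera_info(n);T=np.linalg.inv(c['world_from_camera']);q=np.atleast_2d(P)@T[:3,:3].T+T[:3,3]
    return np.c_[q[:,0]/q[:,2]*c['fx']+c['cx'],q[:,1]/q[:,2]*c['fy']+c['cy']]
def box(x0,x1,y0,y1,z0,z1): return np.array([[x,y,z] for x in(x0,x1) for y in(y0,y1) for z in(z0,z1)])
M={'rack':[box(-.1,.1,-.078,.078,0,.05),box(-.005,.1,-.078,.078,.05,.078)],
'tray':[box(-.075,.075,-.055,.055,0,.015),box(-.075,.075,-.055,-.051,0,.04),box(-.075,.075,.051,.055,0,.04),box(.071,.075,-.055,.055,0,.04),box(-.007,.007,-.055,.055,.072,.094)],
'scraper':[box(-.0925,.0075,-.012,.012,0,.022),box(.0075,.0925,-.025,.025,0,.004)]}
def render(n,m,p,S=4):
    out=np.zeros((400*S,640*S),np.uint8);R=Ro.from_euler('z',p[2]).as_matrix()
    for b in M[m]:
        q=proj(n,b@R.T+[p[0],p[1],p[3] if len(p)>3 else 0]);h=cv2.convexHull(((q+.5)*S-.5).astype(np.float32))
        cv2.fillConvexPoly(out,np.round(h*16).astype(np.int32),255,shift=4)
    return cv2.resize(out,(640,400),interpolation=cv2.INTER_AREA)/255.
def fit(m,masks,p0):
    """masks: {cam: bool region}"""
    def f(p): return sum(np.abs(render(n,m,p)-r).sum()/r.sum() for n,r in masks.items())
    s=np.array([[0,0,0],[.015,0,0],[0,.015,0],[0,0,.15]])+p0
    r=minimize(f,p0,method='Nelder-Mead',options=dict(initial_simplex=s,xatol=2e-4,fatol=1e-4,maxiter=150))
    return r.x,r.fun
def region(n,l,near=None):
    L=arm.trace(n,l)
    if near is not None: L=sorted(L,key=lambda d:np.hypot(*(np.array(d['uv'])-near)))
    return L[0]['region'] if L else None
def move(p,yaw=None,R=None):
    """rows from the present pose to TCP p, tool down with tool x at yaw"""
    s=arm.read_state();R0=Ro.from_rotvec(s['tool_rot'])
    if R is None: R=Ro.from_euler('z',yaw)*Ro.from_euler('x',np.pi)
    print('xyz cm',np.round(R0.inv().apply(np.array(p)-s['eef_pos'])*100,2),'dr',np.round((R0.inv()*R).as_rotvec(degrees=True),2))
def st():
    s=arm.read_state();e=Ro.from_rotvec(s['tool_rot']).as_matrix()
    print('t',s['clock'],'tcp',np.round(s['eef_pos'],4),'yaw',round(np.arctan2(e[1,0],e[0,0]),3),'q',np.round(s['qpos'],2),'F',np.round(s['force'],1),'w',round(s['gripper_width'],3))
E
python3 - <<'E'
from h import *
for n in("top","side"): arm.snapshot(n)
st()
for n,uv,z in[("bin_mouth",(355,202),.14),("hub",(300.5,199.5),.23),("set",(382,202),.14),("tray",(216,211),0),("rack",(466,205),0),("red",(242,262),0),("green",(431,258),0),("fig",(329,124),.09),('pot',(272,128),.09),('jar',(407,128),.1)]:
    print(n,np.round(unproj("top",uv,z),4))
for l,m,p0 in[("rack","rack",None),("scraper_red","scraper",None),("scraper_green","scraper",None),("tray","tray",None)]:
    near={'rack':(475,203),'scraper_red':(243,262),'scraper_green':(433,258),'tray':(216,211)}[l]
    yaw={'rack':-.9,'scraper_red':2.18,'scraper_green':-2.23,'tray':0}[l]
    p=unproj("top",near,.01)
    if l=='tray': yaw=Ro.from_euler('z',0) and 3.14-.5+1.0
    masks={'top':region('top',l,near)}
    ns=proj('side',p)[0]; r=region('side',l,ns)
    if r is not None: masks['side']=r
    p0=np.array([p[0],p[1],yaw])
    print(l,{k:int(v.sum()) for k,v in masks.items()})
    for k in masks:
        x,f=fit(m,{k:masks[k]},p0);print('  ',k,np.round(x,4),round(f,3))
    x,f=fit(m,masks,p0);print('  both',np.round(x,4),round(f,3))
E
```

```text
t 1.05 tcp [0.2045 0.6433 0.2387] yaw 2.834 q [ 1.23  0.26  1.6  -0.    1.27 -0.04] F [0.6 0.5 0.1] w 1.001
bin_mouth [ 0.5197 -0.0269  0.14  ]
hub [0.5206 0.1336 0.23  ]
set [ 0.5208 -0.1079  0.14  ]
tray [0.4899 0.4154 0.    ]
rack [ 0.5212 -0.4031  0.    ]
red [0.3258 0.3271 0.    ]
green [ 0.3464 -0.2879  0.    ]
fig [0.7643 0.053  0.09  ]
pot [0.7487 0.2303 0.09  ]
jar [ 0.7538 -0.1893  0.1   ]
rack {'top': 3409}
   top [ 0.5253 -0.4065 -0.7365] 0.047
  both [ 0.5253 -0.4065 -0.7365] 0.047
scraper_red {'top': 705, 'side': 300}
   top [0.3158 0.318  2.1839] 0.094
   side [0.317  0.3225 2.1459] 0.23
  both [0.316  0.3195 2.171 ] 0.384
scraper_green {'top': 705, 'side': 446}
   top [ 0.3483 -0.2898 -2.2126] 0.076
   side [ 0.3496 -0.2848 -2.2174] 0.141
  both [ 0.3484 -0.2884 -2.2109] 0.252
tray {'top': 1091, 'side': 665}
   top [0.4872 0.4126 3.7443] 0.646
   side [0.4893 0.4157 3.7646] 0.419
  both [0.4878 0.4135 3.7472] 1.086
```

Run:
```python
from h import *
move([.488,.4135,.18],2.176); move([.488,.4135,.068],2.176)
R=arm.trace('top','tray');L=arm.trace('top','lump1');r=sorted(R,key=lambda d:np.hypot(*(np.array(d['uv'])-(216,211))))[0]['region'].copy()
for l in L: 
    if np.hypot(*(np.array(l['uv'])-(216,211)))<25:r|=l['region'];print(l['uv'],l['conf'])
r=cv2.morphologyEx(r.astype(np.uint8),cv2.MORPH_CLOSE,np.ones((5,5)))>0
print(r.sum(),fit('tray',{'top':r},np.array([.488,.413,3.74])))
```

```text
xyz cm [-33.98 -13.31   5.87] dr [-0.    0.   37.69]
xyz cm [-33.98 -13.31  17.07] dr [-0.    0.   37.69]
[213.7, 227.7] 0.66
[204.3, 204.1] 0.64
[228.2, 215.5] 0.63
1723 (array([0.48711157, 0.4124773 , 3.74285506]), np.float64(0.04489433614420811))
```

Request:
{"op": "arm_command", "data": {
  "xyz": [
    [-3.4,-1.3,0.5],
    [-7,-2.7,1],
    [-10.5,-4,2],
    [-14,-5.5,2.5],
    [-18,-7,3],
    [-22,-8.6,4],
    [-26,-10.2,5],
    [-30,-11.8,5.5],
    [-33,-13,5.9],
    [-34,-13.4,5.9]
  ],
  "dr": [
    [0,0,4],
    [0,0,8],
    [0,0,12],
    [0,0,16],
    [0,0,20],
    [0,0,24],
    [0,0,28],
    [0,0,32],
    [0,0,36],
    [0,0,37.5]
  ],
  "grip": [0,0,0,0,0,0,0,0,0,0]
}}

```text
clock: 2.55
eef_pos: [0.4899, 0.4101, 0.179]
tool_rot: [1.46, 2.781, -0.002]
force: [-1.4, 0.5, 0.1]
gripper_width: 1.001
gripper_force: 0.0
```

Run:
```python
from h import *
st(); move([.487,.4125,.068],2.172)
im=arm.snapshot('top');cv2.imwrite('pics/a.png',cv2.resize(im[140:300,140:300,::-1],None,fx=3,fy=3))
```

```text
t 2.55 tcp [0.4899 0.4101 0.179 ] yaw 2.174 q [ 0.66  0.24  1.75 -0.    1.16  0.05] F [-1.4  0.5  0.1] w 1.001
xyz cm [ 0.37 -0.09 11.1 ] dr [-0.05  0.05  0.14]
```

Request:
{"op": "arm_command", "data": {
  "xyz": [
    [0.2,-0.1,2],
    [0.3,-0.1,4],
    [0.4,-0.1,6],
    [0.4,-0.1,8],
    [0.4,-0.1,10],
    [0.4,-0.1,11.1],
    [0.4,-0.1,11.1],
    [0.4,-0.1,11.1],
    [0.4,-0.1,11.1],
    [0.4,-0.1,11.1]
  ],
  "dr": [
    [0,0,0],
    [0,0,0],
    [0,0,0],
    [0,0,0],
    [0,0,0],
    [0,0,0],
    [0,0,0],
    [0,0,0],
    [0,0,0],
    [0,0,0]
  ],
  "grip": [0,0,0,0,0,0,0,1,1,1],
  "squeeze": 55
}}

```text
clock: 3.6
eef_pos: [0.4856, 0.416, 0.0702]
tool_rot: [1.453, 2.784, 0.004]
force: [0.8, -0.6, -0.9]
gripper_width: 0.753
gripper_force: 0.0
```

Request:
{"op": "arm_command", "data": {
  "xyz": [
    [0,0,0],
    [0,0,0],
    [0,0,0],
    [0,0,0],
    [0,0,0]
  ],
  "dr": [
    [0,0,0],
    [0,0,0],
    [0,0,0],
    [0,0,0],
    [0,0,0]
  ],
  "grip": [1,1,1,1,1]
}}

```text
clock: 4.1
eef_pos: [0.4848, 0.4152, 0.0687]
tool_rot: [-1.454, -2.785, 0.0]
force: [-0.5, 0.1, 0.1]
gripper_width: 0.299
gripper_force: 0.0
```

Request:
{"op": "arm_command", "data": {
  "xyz": [
    [0,0,0],
    [0,0,0],
    [0,0,0],
    [0,0,0],
    [0,0,-1],
    [0,0,-3],
    [0,0,-6],
    [0,0,-9],
    [0,0,-12],
    [0,0,-16]
  ],
  "dr": [
    [0,0,0],
    [0,0,0],
    [0,0,0],
    [0,0,0],
    [0,0,0],
    [0,0,0],
    [0,0,0],
    [0,0,0],
    [0,0,0],
    [0,0,0]
  ],
  "grip": [1,1,1,1,1,1,1,1,1,1]
}}

```text
clock: 5.1
eef_pos: [0.4823, 0.4134, 0.2268]
tool_rot: [-1.452, -2.782, 0.011]
force: [0.6, -0.3, -5.5]
gripper_width: 0.15
gripper_force: 55.0
```

Run:
```python
from h import *
st(); print(arm.read_state()['gripper_force'])
for l in ("reclaim_bin",):
    for d in arm.trace('top',l)[:2]:
        r=d['region'].astype(np.uint8);print(d['conf'],d['uv'],r.sum(),cv2.minAreaRect(np.argwhere(r)[:,::-1].astype(np.float32)))
for l in("set_mark","bin_mouth","wheel_hub"): print(l,[(d['uv'],d['conf'],unproj('top',d['uv'],.14 if l!='wheel_hub' else .22).round(4)) for d in arm.tip_of('top',l)[:1]])
im=cv2.imread('pics/top0.png')[:,:,::-1].astype(int)
r=(im[...,0]>130)&(im[...,1]<80)&(im[...,2]<90);r[:, :375]=0;r[:,395:]=0
P=np.argwhere(r)[:,::-1].astype(np.float32);print(len(P),P.mean(0),unproj('top',P.mean(0),.14),cv2.minAreaRect(P))
a=unproj('top',P[P[:,1]<P[:,1].min()+4].mean(0),.14);b=unproj('top',P[P[:,1]>P[:,1].max()-4].mean(0),.14);print(a,b,np.arctan2(*(a-b)[[1,0]]))
g=(im.max(2)-im.min(2)<25)&(im.min(2)>140);g[:, :285]=0;g[:,318:]=0;g[:185]=0;g[215:]=0
P=np.argwhere(g)[:,::-1];print('hub',len(P),P.mean(0),unproj('top',P.mean(0),.23))
```

```text
t 5.1 tcp [0.4823 0.4134 0.2268] yaw 2.179 q [0.67 0.2  1.7  0.   1.25 0.06] F [ 0.6 -0.3 -5.5] w 0.15
55.00339888036251
0.89 [333.8, 201.1] 6975 ((334.3929443359375, 200.17572021484375), (125.41970825195312, 58.11353302001953), 2.2906100749969482)
set_mark [([382.2, 204.3], 0.73, array([ 0.514 , -0.1086,  0.14  ]))]
bin_mouth [([355.4, 202.1], 0.64, array([ 0.5194, -0.0281,  0.14  ]))]
wheel_hub [([245.0, 263.9], 0.74, array([0.3378, 0.2866, 0.22  ]))]
97 [384.29898 201.6701 ] [ 0.52193547 -0.11480943  0.14      ] ((384.3056945800781, 200.99461364746094), (2.3324337005615234, 42.011573791503906), 1.5911402702331543)
[ 0.58214004 -0.11615595  0.14      ] [ 0.46640587 -0.11370975  0.14      ] -0.02113325533051071
hub 106 [300.24528302 198.85849057] [0.52234517 0.13431687 0.23      ]
```

Run:
```python
from h import *
move([.4823,.4134,.36],2.179);move([.45,-.03,.36],1.565)
```

```text
xyz cm [-1.000e-02 -2.800e-01 -1.316e+01] dr [ 0.01 -0.    0.02]
xyz cm [-34.55 -28.27 -13.16] dr [ 0.  -0.  35.2]
```

Request:
{"op": "arm_command", "data": {
  "xyz": [
    [0,0,-2],
    [0,0,-5],
    [0,0,-9],
    [-0.7,-0.6,-12],
    [-2,-1.6,-13],
    [-4,-3.3,-13.2],
    [-7,-5.7,-13.2],
    [-10,-8.2,-13.2],
    [-13,-10.6,-13.2],
    [-16,-13.1,-13.2]
  ],
  "dr": [
    [0,0,0],
    [0,0,0],
    [0,0,0],
    [0,0,0],
    [0,0,1],
    [0,0,3],
    [0,0,6],
    [0,0,9],
    [0,0,12],
    [0,0,15]
  ],
  "grip": [1,1,1,1,1,1,1,1,1,1]
}}

```text
clock: 6.3
eef_pos: [0.4667, 0.2063, 0.3561]
tool_rot: [-1.807, -2.566, 0.01]
force: [0.6, -0.2, -5.2]
gripper_width: 0.154
gripper_force: 55.0
```

Run:
```python
from h import *
st();move([.45,-.03,.36],1.565)
```

```text
t 6.3 tcp [0.4667 0.2063 0.3561] yaw 1.915 q [ 0.37 -0.1   1.78 -0.    1.47  0.02] F [ 0.6 -0.2 -5.2] w 0.154
xyz cm [-21.69  -9.55  -0.31] dr [-0.39  0.11 20.03]
```

Request:
{"op": "arm_command", "data": {
  "xyz": [
    [-2.8,-1.2,0],
    [-5.5,-2.4,0],
    [-8.2,-3.6,0],
    [-11,-4.8,0],
    [-13.6,-6,0],
    [-16,-7,0],
    [-18.3,-8,0],
    [-20.3,-8.9,0],
    [-21.5,-9.4,0],
    [-21.7,-9.5,0]
  ],
  "dr": [
    [0,0,2.5],
    [0,0,5],
    [0,0,7.5],
    [0,0,10],
    [0,0,12.5],
    [0,0,15],
    [0,0,17],
    [0,0,19],
    [0,0,20],
    [0,0,20]
  ],
  "grip": [1,1,1,1,1,1,1,1,1,1]
}}

```text
clock: 7.3
eef_pos: [0.4518, -0.0285, 0.358]
tool_rot: [-2.225, -2.213, 0.005]
force: [0.1, -0.7, -6.3]
gripper_width: 0.15
gripper_force: 55.0
```

Run:
```python
from h import *
st()
# handle-centre trajectory: from now to H_f while tilting
s=arm.read_state();R0=Ro.from_rotvec(s['tool_rot']);H0=s['eef_pos']+[0,0,.014]
Rd=Ro.from_euler('z',1.565)*Ro.from_euler('x',np.pi)
for a in range(8,81,8):
    k=min(a/60,1); lip=np.array([.4715-.01,-.03,.20-.02*k]) # lip target for a>=~40
    al=np.radians(a); H=lip+[-(.075*np.cos(al)-.083*np.sin(al)),0,.075*np.sin(al)+.083*np.cos(al)]
    R=Rd*Ro.from_rotvec([al,0,0]); p=H+.014*R.apply([0,0,1])
    print(a,np.round(H,3),end=' ');move(p,R=R)
```

```text
t 7.3 tcp [ 0.4518 -0.0285  0.358 ] yaw 1.566 q [-0.12 -0.22  1.88 -0.    1.48 -0.11] F [ 0.1 -0.7 -6.3] w 0.15
8 [ 0.399 -0.03   0.29 ] xyz cm [-0.18 -5.45  8.21] dr [ 7.74 -0.01  0.05]
16 [ 0.412 -0.03   0.295] xyz cm [-0.17 -4.3   7.65] dr [ 1.574e+01 -1.000e-02  5.000e-02]
24 [ 0.427 -0.03   0.298] xyz cm [-0.16 -3.04  7.26] dr [23.74 -0.    0.05]
32 [ 0.442 -0.03   0.299] xyz cm [-0.15 -1.7   7.04] dr [31.74 -0.    0.05]
40 [ 0.457 -0.03   0.298] xyz cm [-0.15 -0.3   7.02] dr [39.74  0.    0.05]
48 [ 0.473 -0.03   0.295] xyz cm [-0.14  1.12  7.2 ] dr [4.774e+01 1.000e-02 5.000e-02]
56 [ 0.488 -0.03   0.29 ] xyz cm [-0.13  2.54  7.58] dr [5.574e+01 1.000e-02 5.000e-02]
64 [ 0.503 -0.03   0.284] xyz cm [-0.12  3.93  8.01] dr [6.374e+01 1.000e-02 5.000e-02]
72 [ 0.517 -0.03   0.277] xyz cm [-0.12  5.26  8.51] dr [7.174e+01 2.000e-02 5.000e-02]
80 [ 0.53  -0.03   0.268] xyz cm [-0.11  6.51  9.18] dr [7.974e+01 2.000e-02 5.000e-02]
```

Request:
{"op": "arm_command", "data": {
  "xyz": [
    [-0.1,-1,1.5],
    [-0.1,-2,4],
    [-0.1,-3,6.5],
    [-0.2,-4,8],
    [-0.2,-4.2,8.2],
    [-0.2,-3.6,7.9],
    [-0.2,-3.1,7.6],
    [-0.2,-2.5,7.4],
    [-0.2,-1.8,7.3],
    [-0.2,-1.2,7.1]
  ],
  "dr": [
    [0,0,0],
    [0,0,0],
    [2,0,0],
    [5,0,0],
    [8,0,0],
    [12,0,0],
    [16,0,0],
    [20,0,0],
    [24,0,0],
    [28,0,0]
  ],
  "grip": [1,1,1,1,1,1,1,1,1,1]
}}

```text
clock: 8.3
eef_pos: [0.4426, -0.0287, 0.2893]
tool_rot: [-1.948, -1.945, 0.487]
force: [0.1, -0.2, -4.9]
gripper_width: 0.15
gripper_force: 55.1
```

Run:
```python
from h import *
st()
Rd=Ro.from_euler('z',1.565)*Ro.from_euler('x',np.pi)
for a in (36,44,52,60,68,76):
    k=min(a/60,1); lip=np.array([.4735,-.03,.20-.02*k])
    al=np.radians(a); H=lip+[-(.075*np.cos(al)-.083*np.sin(al)),0,.075*np.sin(al)+.083*np.cos(al)]
    R=Rd*Ro.from_rotvec([al,0,0]); p=H+.014*R.apply([0,0,1])
    print(a,end=' ');move(p,R=R)
```

```text
t 8.3 tcp [ 0.4426 -0.0287  0.2893] yaw 1.569 q [-0.09  0.12  1.75 -0.04  1.76 -0.09] F [ 0.1 -0.2 -4.9] w 0.15
36 xyz cm [-0.12  1.01 -0.39] dr [7.89 0.12 0.22]
44 xyz cm [-0.12  2.3  -0.98] dr [15.89  0.13  0.21]
52 xyz cm [-0.12  3.68 -1.4 ] dr [23.89  0.15  0.2 ]
60 xyz cm [-0.12  5.15 -1.64] dr [31.89  0.16  0.2 ]
68 xyz cm [-0.11  6.54 -1.92] dr [39.89  0.18  0.18]
76 xyz cm [-0.11  7.96 -2.01] dr [47.89  0.19  0.17]
```

Request:
{"op": "arm_command", "data": {
  "xyz": [
    [-0.1,0.6,-0.2],
    [-0.1,1,-0.4],
    [-0.1,1.7,-0.7],
    [-0.1,2.3,-1],
    [-0.1,3,-1.2],
    [-0.1,3.7,-1.4],
    [-0.1,4.4,-1.5],
    [-0.1,5.1,-1.6],
    [-0.1,5.8,-1.8],
    [-0.1,6.5,-1.9]
  ],
  "dr": [
    [4,0,0],
    [8,0,0],
    [12,0,0],
    [16,0,0],
    [20,0,0],
    [24,0,0],
    [28,0,0],
    [32,0,0],
    [36,0,0],
    [40,0,0]
  ],
  "grip": [1,1,1,1,1,1,1,1,1,1]
}}

```text
clock: 9.3
eef_pos: [0.5092, -0.0298, 0.2753]
tool_rot: [-1.486, -1.484, 1.002]
force: [0.4, 0.6, -2.7]
gripper_width: 0.151
gripper_force: 55.0
```

Run:
```python
from h import *
st()
im=arm.snapshot('side');a=cv2.resize(im[120:320,200:460,::-1],None,fx=2,fy=2)
t=arm.snapshot('top');b=cv2.resize(t[110:310,240:440,::-1],None,fx=2,fy=2)
cv2.imwrite('pics/b.png',np.hstack([a,b])[:, :920][:, ::1][:,:800] if 0 else cv2.resize(np.hstack([a,b]),(800,348)))
```

```text
t 9.3 tcp [ 0.5092 -0.0298  0.2753] yaw 1.569 q [-0.07  0.67  1.36 -0.08  2.3  -0.08] F [ 0.4  0.6 -2.7] w 0.151
```

View pics/b.png

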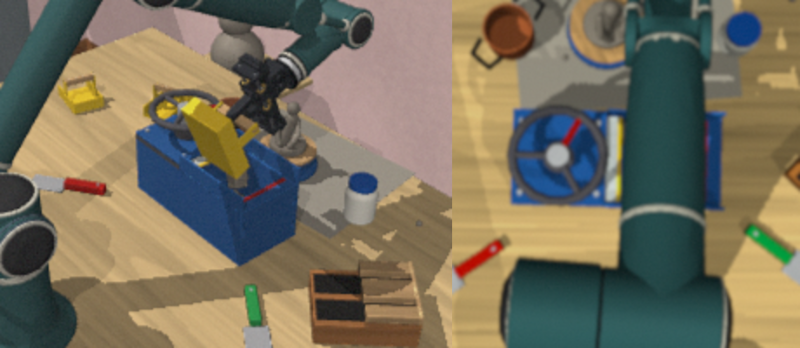

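The tray is tipped over the mouth and the wrist force has dropped to about the weight of the tray. A grey lump still shows at the lip, so I wait a moment and tip a little more.

Request:
{"op": "arm_command", "data": {
  "xyz": [
    [0,0.5,-0.1],
    [0,0.5,-0.1],
    [0,0.5,-0.1],
    [0,0.5,-0.6],
    [0,0.5,-0.1],
    [0,0.5,-0.1]
  ],
  "dr": [
    [3,0,0],
    [5,0,0],
    [5,0,0],
    [5,0,0],
    [5,0,0],
    [5,0,0]
  ],
  "grip": [1,1,1,1,1,1]
}}

```text
clock: 10.0
eef_pos: [0.5101, -0.0304, 0.2724]
tool_rot: [-1.427, -1.424, 1.051]
force: [-0.9, 0.3, -2.7]
gripper_width: 0.151
gripper_force: 55.0
```

Run:
```python
from h import *
st()
im=arm.snapshot('side')
print([(d['uv'],round(d['conf'],2)) for d in arm.find_in('side','lump1')[:5]])
s=arm.read_state();R0=Ro.from_rotvec(s['tool_rot'])
Rd=Ro.from_euler('z',1.565)*Ro.from_euler('x',np.pi)
for a in(48,24,0):
  k=np.radians(a); move([.46-.01*(a==0),-.03,.34+.01*(a==0)],R=Rd*Ro.from_rotvec([k,0,0]))
```

```text
t 10.0 tcp [ 0.5101 -0.0304  0.2724] yaw 1.568 q [-0.07  0.71  1.34 -0.09  2.35 -0.08] F [-0.9  0.3 -2.7] w 0.151
[]
xyz cm [ 0.03 -7.94  2.8 ] dr [-24.93   0.17   0.09]
xyz cm [ 0.03 -7.94  2.8 ] dr [-48.93   0.15   0.13]
xyz cm [ 0.03 -9.19  3.47] dr [-72.93   0.13   0.16]
```

Request:
{"op": "arm_command", "data": {
  "xyz": [
    [0,-1,0.2],
    [0,-2.5,0.6],
    [0,-4.5,1.4],
    [0,-6.5,2.2],
    [0,-8,2.8],
    [0,-8.2,3],
    [0,-8.5,3.1],
    [0,-8.8,3.3],
    [0,-9.2,3.5],
    [0,-9.2,3.5]
  ],
  "dr": [
    [-6,0,0],
    [-14,0,0],
    [-22,0,0],
    [-30,0,0],
    [-38,0,0],
    [-46,0,0],
    [-54,0,0],
    [-62,0,0],
    [-70,0,0],
    [-73,0,0]
  ],
  "grip": [1,1,1,1,1,1,1,1,1,1]
}}

```text
clock: 11.1
eef_pos: [0.4477, -0.0301, 0.3516]
tool_rot: [2.221, 2.215, 0.007]
force: [0.3, -0.1, -3.2]
gripper_width: 0.153
gripper_force: 55.0
```

Run:
```python
from h import *
st(); move([.47,.22,.37],1.9);move([.487,.4155,.3],2.172)
```

```text
t 11.1 tcp [ 0.4477 -0.0301  0.3516] yaw 1.568 q [-0.12 -0.23  1.9   0.    1.46 -0.12] F [ 0.3 -0.1 -3.2] w 0.153
xyz cm [25.02  2.18 -1.83] dr [  0.36   0.09 -19.01]
xyz cm [44.58  3.78  5.17] dr [  0.35   0.14 -34.59]
```

Run:
```python
from h import *
f=[]
for i in range(6):
    im=arm.snapshot('side' if i%2 else 'top'); f.append(arm.read_state()['force'][2])
    cv2.imwrite(f'pics/c{i%2}.png',im[:,:,::-1])
print(np.round(f,2))
for n in('side','top'):print([(d['uv'],round(d['conf'],2)) for d in arm.find_in(n,'lump1')[:5]])
a=cv2.imread('pics/c1.png')[120:300,230:400];b=cv2.imread('pics/c0.png')[140:300,280:420]
cv2.imwrite('pics/c.png',np.hstack([cv2.resize(a,(400,424)),cv2.resize(b,(371,424))]))
```

```text
[-2.95 -1.67 -2.29 -1.9  -1.39 -2.18]
[([335.5, 223.3], 0.52)]
[([439.6, 264.5], 0.74), ([344.4, 188.0], 0.63)]
```

View pics/c.png

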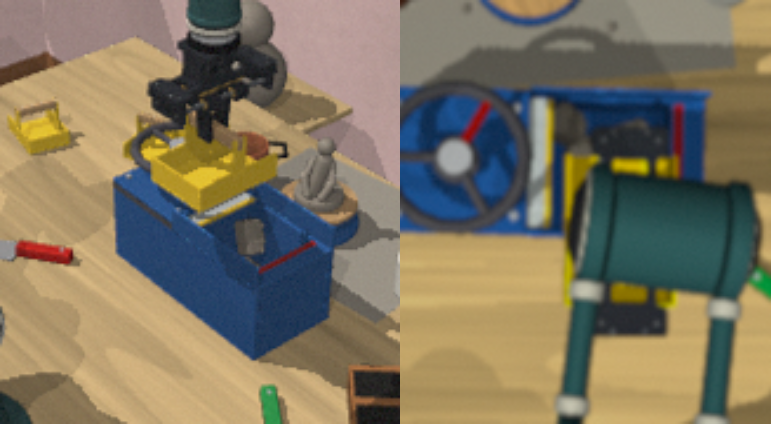

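The mean force of -2.06 N matches the empty tray, and the picture shows it empty. I carry it back to its place.

Request:
{"op": "arm_command", "data": {
  "xyz": [
    [2,0,-1.5],
    [6,0.3,-1.9],
    [11,0.8,-1.9],
    [16,1.3,-1.9],
    [21,1.8,-1.9],
    [26,2.2,-1.9],
    [31,2.6,-1.9],
    [36,3,-1.9],
    [41,3.4,0],
    [44.6,3.8,2]
  ],
  "dr": [
    [0,0,-2],
    [0,0,-5],
    [0,0,-8],
    [0,0,-12],
    [0,0,-16],
    [0,0,-20],
    [0,0,-24],
    [0,0,-28],
    [0,0,-32],
    [0,0,-34.6]
  ],
  "grip": [1,1,1,1,1,1,1,1,1,1]
}}

```text
clock: 12.5
eef_pos: [0.4896, 0.4192, 0.329]
tool_rot: [1.458, 2.782, 0.001]
force: [0.1, -0.4, -1.4]
gripper_width: 0.15
gripper_force: 55.0
```

Run:
```python
from h import *
arm.snapshot('top');st();move([.487,.4155,.09],2.172);move([.487,.4155,.070],2.172)
im=arm.snapshot('side');cv2.imwrite('pics/d.png',cv2.resize(im[180:280,260:390,::-1],None,fx=5,fy=5,interpolation=cv2.INTER_CUBIC))
t=arm.snapshot('top');cv2.imwrite('pics/d2.png',cv2.resize(t[160:240,270:410,::-1],None,fx=5,fy=5,interpolation=cv2.INTER_CUBIC))
for n in('side','top'):print([(d['uv'],round(d['conf'],2)) for d in arm.find_in(n,'lump1')[:5]])
```

```text
t 12.55 tcp [0.4879 0.4235 0.322 ] yaw 2.18 q [0.67 0.17 1.56 0.   1.41 0.06] F [ 1.1  2.7 -4.8] w 0.155
xyz cm [-0.7  -0.41 23.2 ] dr [-0.3  -0.24  0.43]
xyz cm [-0.71 -0.4  25.2 ] dr [-0.3  -0.24  0.43]
[([335.7, 221.4], 0.74)]
[([351.7, 200.1], 0.67), ([367.8, 193.4], 0.58), ([343.2, 190.1], 0.54), ([302.3, 199.5], 0.17)]
```

View pics/d2.png

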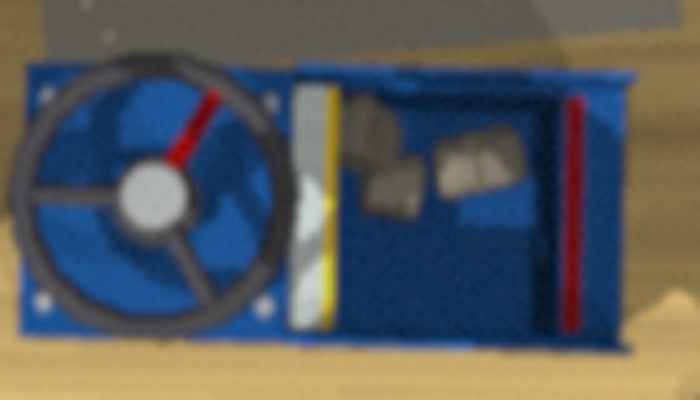

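All three lumps lie on the bin floor, at about (352,200), (368,193) and (343,190) in the full picture. Next I set the tray down.

Request:
{"op": "arm_command", "data": {
  "xyz": [
    [0,0,4],
    [0,0,8],
    [0,0,12],
    [0,0,16],
    [0,0,19],
    [0,0,21],
    [0,0,23],
    [0,0,23],
    [0,0,23]
  ],
  "dr": [
    [0,0,0],
    [0,0,0],
    [0,0,0],
    [0,0,0],
    [0,0,0],
    [0,0,0],
    [0,0,0],
    [0,0,0],
    [0,0,0]
  ],
  "grip": [1,1,1,1,1,1,1,1,1]
}}

```text
clock: 13.65
eef_pos: [0.4899, 0.4149, 0.1007]
tool_rot: [1.466, 2.778, 0.001]
force: [0.7, 0.6, -1.7]
gripper_width: 0.154
gripper_force: 55.0
```

Run:
```python
from h import *
st();move([.487,.4155,.0695],2.172)
```

```text
t 13.65 tcp [0.4899 0.4149 0.1007] yaw 2.171 q [ 0.66  0.32  1.8  -0.    1.02  0.06] F [ 0.7  0.6 -1.7] w 0.154
xyz cm [ 0.21 -0.21  3.12] dr [ 0.06  0.01 -0.07]
```

Request:
{"op": "arm_command", "data": {
  "xyz": [
    [0,0,1],
    [0,0,2],
    [0,0,2.6],
    [0,0,3],
    [0,0,3.1],
    [0,0,3.1],
    [0,0,3.1],
    [0,0,3.1],
    [0,0,3.1],
    [0,0,3.1]
  ],
  "dr": [
    [0,0,0],
    [0,0,0],
    [0,0,0],
    [0,0,0],
    [0,0,0],
    [0,0,0],
    [0,0,0],
    [0,0,0],
    [0,0,0],
    [0,0,0]
  ],
  "grip": [1,1,1,1,1,1,0.5,0.4,0.4,0.4]
}}

```text
clock: 14.65
eef_pos: [0.4892, 0.4159, 0.0686]
tool_rot: [1.464, 2.78, 0.001]
force: [-0.0, -0.6, 0.8]
gripper_width: 0.49
gripper_force: 0.0
```

Request:
{"op": "arm_command", "data": {
  "xyz": [
    [0,0,0],
    [0,0,-1],
    [0,0,-4],
    [0,0,-8],
    [0,0,-12],
    [0,0,-16],
    [0,0,-20],
    [0,0,-24],
    [0,0,-26],
    [0,0,-26]
  ],
  "dr": [
    [0,0,0],
    [0,0,0],
    [0,0,0],
    [0,0,0],
    [0,0,0],
    [0,0,0],
    [0,0,0],
    [0,0,0],
    [0,0,0],
    [0,0,0]
  ],
  "grip": [0.4,0.4,0.4,0.4,0.8,1,1,1,1,1]
}}

```text
clock: 15.65
eef_pos: [0.4906, 0.4169, 0.3345]
tool_rot: [1.462, 2.776, 0.014]
force: [-0.4, 0.3, 1.2]
gripper_width: 0.078
gripper_force: 0.0
```

Run:
```python
from h import *
im=arm.snapshot('top').astype(int);st()
g=(im.max(2)-im.min(2)<25)&(im.min(2)>140);g[:, :285]=0;g[:,318:]=0;g[:185]=0;g[215:]=0
P=np.argwhere(g)[:,::-1];print('hub',len(P),P.mean(0));h=unproj('top',P.mean(0),.23);print(h)
r=(im[...,0]>120)&(im[...,1]<70)&(im[...,2]<80);r[:,:280]=0;r[:,325:]=0;r[:170]=0;r[230:]=0
P=np.argwhere(r)[:,::-1];e=unproj('top',P.mean(0),.22);print(len(P),e,'spoke yaw',np.arctan2(e[1]-h[1],e[0]-h[0]))
print([(np.round(d['uv'],1),round(d['conf'],2)) for d in arm.tip_of('top','tray')[:4]])
```

```text
t 15.7 tcp [0.4897 0.4162 0.3312] yaw 2.172 q [ 0.67  0.16  1.56 -0.    1.42  0.06] F [-0.4 -0.1 -0.1] w 0.036
hub 116 [300.15517241 198.89655172]
[0.52223436 0.13456829 0.23      ]
33 [0.5537513  0.11668878 0.22      ] spoke yaw -0.5160271352695622
[(array([216.7, 211.5]), 0.96), (array([212.3, 145. ]), 0.91), (array([354.1, 203.7]), 0.43)]
```

Run:
```python
from h import *
st();move([.4858,.1555,.33],1.571)
```

```text
t 15.75 tcp [0.4889 0.4156 0.3286] yaw 2.172 q [ 0.67  0.16  1.56 -0.    1.42  0.06] F [-1.1 -0.2 -0.3] w 0.007
xyz cm [-21.27 -14.97  -0.15] dr [ 4.000e-02 -1.000e-02  3.445e+01]
```

Request:
{"op": "arm_command", "data": {
  "xyz": [
    [-3,-2,0],
    [-6.5,-4.5,0],
    [-10,-7,0],
    [-13.5,-9.5,0],
    [-17,-12,0],
    [-19.5,-13.7,0],
    [-21.3,-15,0],
    [-21.3,-15,0],
    [-21.3,-15,0],
    [-21.3,-15,0]
  ],
  "dr": [
    [0,0,5],
    [0,0,10],
    [0,0,16],
    [0,0,22],
    [0,0,28],
    [0,0,32],
    [0,0,34.4],
    [0,0,34.4],
    [0,0,34.4],
    [0,0,34.4]
  ],
  "grip": [1,1,1,1,1,1,1,1,1,1]
}}

```text
clock: 16.75
eef_pos: [0.4854, 0.1559, 0.3272]
tool_rot: [-2.218, -2.223, 0.002]
force: [-1.2, 0.1, 0.5]
gripper_width: 0.007
gripper_force: 0.0
```

Run:
```python
from h import *
st();move([.4858,.1555,.195],1.571)
```

```text
t 16.75 tcp [0.4854 0.1559 0.3272] yaw 1.573 q [ 0.26 -0.09  1.83  0.    1.41  0.26] F [-1.2  0.1  0.5] w 0.007
xyz cm [-0.04  0.07 13.22] dr [-0.12  0.    0.12]
```

Request:
{"op": "arm_command", "data": {
  "xyz": [
    [0,0,3],
    [0,0,6],
    [0,0,9],
    [0,0,11],
    [0,0,13.2],
    [0,0,13.2],
    [0,0,13.2],
    [0,0,13.2]
  ],
  "dr": [
    [0,0,0],
    [0,0,0],
    [0,0,0],
    [0,0,0],
    [0,0,0],
    [0,0,0],
    [0,0,0],
    [0,0,0]
  ],
  "grip": [1,1,1,1,1,1,1,1]
}}

```text
clock: 17.55
eef_pos: [0.4867, 0.156, 0.1978]
tool_rot: [2.218, 2.223, 0.003]
force: [-0.2, -0.3, 1.1]
gripper_width: 0.009
gripper_force: 0.0
```

```bash
cat >> h.py <<'E'
def arc(f0,f1,n,r=.042,h=(.5222,.1345),z=.195):
    s=arm.read_state()['eef_pos'];st();o=[]
    for f in np.linspace(f0,f1,n+1)[1:]: o.append([round(100*(h[1]+r*np.sin(f)-s[1]),1),round(100*(h[0]+r*np.cos(f)-s[0]),1),round(100*(s[2]-z),1)])
    print(o)
E
python3 - <<'E'
from h import *
arc(2.62,.62,10)
E
```

```text
t 17.55 tcp [0.4867 0.156  0.1978] yaw 1.573 q [ 0.26 -0.02  2.    0.    1.16  0.26] F [-0.2 -0.3  1.1] w 0.009
[[np.float64(0.6), np.float64(0.4), np.float64(0.3)], [np.float64(1.2), np.float64(1.0), np.float64(0.3)], [np.float64(1.6), np.float64(1.7), np.float64(0.3)], [np.float64(1.9), np.float64(2.5), np.float64(0.3)], [np.float64(2.0), np.float64(3.3), np.float64(0.3)], [np.float64(2.0), np.float64(4.2), np.float64(0.3)], [np.float64(1.8), np.float64(5.0), np.float64(0.3)], [np.float64(1.4), np.float64(5.7), np.float64(0.3)], [np.float64(0.9), np.float64(6.4), np.float64(0.3)], [np.float64(0.3), np.float64(7.0), np.float64(0.3)]]
```

Request:
{"op": "arm_command", "data": {
  "xyz": [
    [0.6,0.4,0.3],
    [1.2,1.0,0.3],
    [1.6,1.7,0.3],
    [1.9,2.5,0.3],
    [2.0,3.3,0.3],
    [2.0,4.2,0.3],
    [1.8,5.0,0.3],
    [1.4,5.7,0.3],
    [0.9,6.4,0.3],
    [0.3,7.0,0.3]
  ],
  "dr": [
    [0,0,0],
    [0,0,0],
    [0,0,0],
    [0,0,0],
    [0,0,0],
    [0,0,0],
    [0,0,0],
    [0,0,0],
    [0,0,0],
    [0,0,0]
  ],
  "grip": [1,1,1,1,1,1,1,1,1,1]
}}

```text
clock: 18.55
eef_pos: [0.5533, 0.1598, 0.1919]
tool_rot: [-2.215, -2.218, 0.006]
force: [-7.2, 5.5, -0.0]
gripper_width: 0.002
gripper_force: 3.4
```

Run:
```python
from h import *
arc(.62,-1.18,9)
```

```text
t 18.55 tcp [0.5533 0.1598 0.1919] yaw 1.572 q [0.24 0.12 1.87 0.   1.17 0.23] F [-7.2  5.5 -0. ] w 0.002
[[np.float64(-0.8), np.float64(0.7), np.float64(-0.3)], [np.float64(-1.6), np.float64(1.0), np.float64(-0.3)], [np.float64(-2.4), np.float64(1.1), np.float64(-0.3)], [np.float64(-3.3), np.float64(1.0), np.float64(-0.3)], [np.float64(-4.1), np.float64(0.8), np.float64(-0.3)], [np.float64(-4.8), np.float64(0.4), np.float64(-0.3)], [np.float64(-5.5), np.float64(-0.1), np.float64(-0.3)], [np.float64(-6.0), np.float64(-0.8), np.float64(-0.3)], [np.float64(-6.4), np.float64(-1.5), np.float64(-0.3)]]
```

Request:
{"op": "arm_command", "data": {
  "xyz": [
    [-0.7,0.4,0],
    [-1.5,0.7,0],
    [-2.3,0.8,0],
    [-3.2,0.7,0],
    [-4.0,0.5,0],
    [-4.7,0.1,0],
    [-5.4,-0.4,0],
    [-5.9,-1.1,0],
    [-6.3,-1.8,0],
    [-6.3,-1.8,0]
  ],
  "dr": [
    [0,0,0],
    [0,0,0],
    [0,0,0],
    [0,0,0],
    [0,0,0],
    [0,0,0],
    [0,0,0],
    [0,0,0],
    [0,0,0],
    [0,0,0]
  ],
  "grip": [1,1,1,1,1,1,1,1,1,1]
}}

```text
clock: 19.55
eef_pos: [0.5416, 0.0967, 0.1957]
tool_rot: [2.218, 2.219, 0.013]
force: [5.0, 3.0, 0.6]
gripper_width: 0.005
gripper_force: 2.6
```

```bash
cat >> h.py <<'E'
def wheel(show=None,h=(.5222,.1345)):
    im=arm.snapshot('top').astype(int)
    r=(im[...,0]>110)&(im[...,1]<70)&(im[...,2]<80);r[:,:272]=0;r[:,330:]=0;r[:170]=0;r[230:]=0
    P=np.argwhere(r)[:,::-1]
    if len(P):
        e=unproj('top',P.mean(0),.22);print(len(P),e.round(3),'spoke yaw',np.arctan2(e[1]-h[1],e[0]-h[0]))
    for d in arm.tip_of('top','shutter_edge')[:3]: print('edge',np.round(d['uv'],1),round(d['conf'],2),unproj('top',d['uv'],.147).round(4))
    if show: cv2.imwrite(show,cv2.resize(im[150:250,260:420,::-1].astype(np.uint8),None,fx=4,fy=4,interpolation=cv2.INTER_CUBIC))
E
python3 - <<'E'
from h import *
wheel('pics/w1.png');arc(-1.18,-2.25,6)
E
```

```text
17 [0.477 0.172 0.22 ] spoke yaw 2.451623243793534
edge [372.6 200.3] 0.95 [ 0.5252 -0.0788  0.147 ]
t 19.65 tcp [0.5416 0.0967 0.1956] yaw 1.572 q [0.13 0.05 1.93 0.   1.15 0.13] F [5.5 3.  1.1] w 0.002
[[np.float64(-0.3), np.float64(-1.1), np.float64(0.1)], [np.float64(-0.4), np.float64(-1.8), np.float64(0.1)], [np.float64(-0.4), np.float64(-2.5), np.float64(0.1)], [np.float64(-0.2), np.float64(-3.3), np.float64(0.1)], [np.float64(0.1), np.float64(-4.0), np.float64(0.1)], [np.float64(0.5), np.float64(-4.6), np.float64(0.1)]]
```

Request:
{"op": "arm_command", "data": {
  "xyz": [
    [-0.2,-0.8,0],
    [-0.3,-1.5,0],
    [-0.3,-2.2,0],
    [-0.1,-3.0,0],
    [0.2,-3.7,0],
    [0.6,-4.3,0],
    [0.6,-4.3,0],
    [0.6,-4.3,0]
  ],
  "dr": [
    [0,0,0],
    [0,0,0],
    [0,0,0],
    [0,0,0],
    [0,0,0],
    [0,0,0],
    [0,0,0],
    [0,0,0]
  ],
  "grip": [1,1,1,1,1,1,1,1]
}}

```text
clock: 20.45
eef_pos: [0.497, 0.101, 0.1949]
tool_rot: [2.218, 2.221, 0.004]
force: [4.4, -2.9, 2.5]
gripper_width: 0.002
gripper_force: 2.2
```

Run:
```python
from h import *
wheel('pics/w2.png');arc(-2.25,-2.5,3)
```

```text
11 [0.53  0.196 0.22 ] spoke yaw 1.43965158428986
edge [383.2 200.9] 0.97 [ 0.5239 -0.1106  0.147 ]
t 20.55 tcp [0.4966 0.1008 0.1945] yaw 1.572 q [ 0.15 -0.02  2.01 -0.    1.15  0.15] F [ 4.6 -3.2  2.5] w 0.007
[[np.float64(0.3), np.float64(-0.3), np.float64(-0.1)], [np.float64(0.6), np.float64(-0.6), np.float64(-0.1)], [np.float64(0.9), np.float64(-0.8), np.float64(-0.1)]]
```

View pics/w2.png

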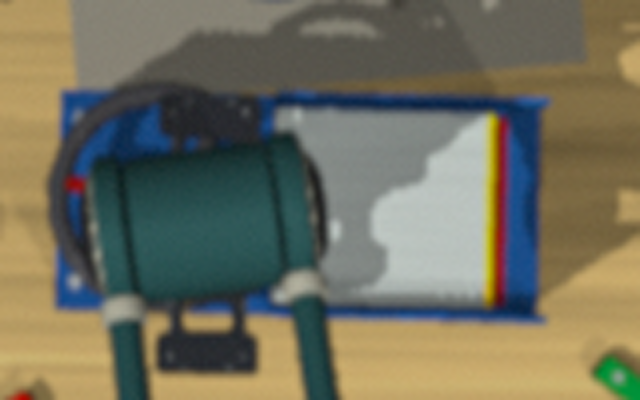

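The yellow edge is at column 383, just short of the red strip, so the wheel is at about 4.82 rad. I push it about 0.15 rad more.

Request:
{"op": "arm_command", "data": {
  "xyz": [
    [0.2,-0.2,0],
    [0.4,-0.4,0],
    [0.4,-0.4,0],
    [0.4,-0.4,0]
  ],
  "dr": [
    [0,0,0],
    [0,0,0],
    [0,0,0],
    [0,0,0]
  ],
  "grip": [1,1,1,1]
}}

```text
clock: 20.95
eef_pos: [0.492, 0.1048, 0.1939]
tool_rot: [2.219, 2.222, 0.001]
force: [4.4, -3.5, 1.3]
gripper_width: 0.007
gripper_force: 2.1
```

Request:
{"op": "arm_command", "data": {
  "xyz": [
    [-0.2,0.2,0],
    [-0.6,0.6,0],
    [-0.6,0.6,-2],
    [-0.6,0.6,-5],
    [-0.6,0.6,-9],
    [-3,-1,-11],
    [-7,-3,-13],
    [-12,-3,-13]
  ],
  "dr": [
    [0,0,0],
    [0,0,0],
    [0,0,0],
    [0,0,0],
    [0,0,0],
    [0,0,0],
    [0,0,0],
    [0,0,0]
  ],
  "grip": [1,1,1,1,1,1,1,1]
}}

```text
clock: 21.75
eef_pos: [0.4606, -0.0146, 0.3266]
tool_rot: [2.215, 2.225, 0.005]
force: [1.7, 0.2, 0.2]
gripper_width: 0.003
gripper_force: 0.0
```

Run:
```python
from h import *
wheel('pics/w3.png');st()
```

```text
46 [0.533 0.177 0.22 ] spoke yaw 1.3305504842801292
edge [384.6 199.6] 0.83 [ 0.5278 -0.1147  0.147 ]
t 21.85 tcp [ 0.4605 -0.0194  0.324 ] yaw 1.566 q [-0.09 -0.19  1.92 -0.    1.41 -0.09] F [ 0.4  1.2 -0.2] w 0.006
```

View pics/w3.png

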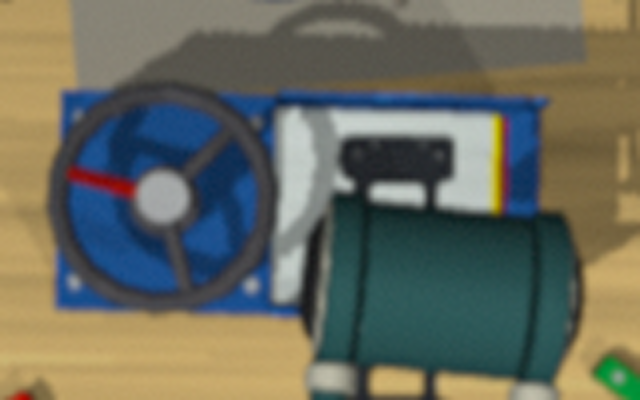

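Red spoke yaw gives about 4.95 rad and the yellow edge lies on the red strip. Next is the green scraper.

```bash
cat >> h.py <<'E'
def scr(l,p0,cams=('top','side')):
    m={}
    for n in cams:
        arm.snapshot(n)
        r=region(n,l,proj(n,[p0[0],p0[1],.01])[0])
        if r is not None: m[n]=r
    for k in m:
        x,f=fit('scraper',{k:m[k]},np.array(p0));print(l,k,m[k].sum(),np.round(x,4),round(f,3))
    if m and len(m)>1:
        x,f=fit('scraper',m,np.array(p0));print(l,'both',np.round(x,4),round(f,3))
    return x
def gp(x,d=-.03): return np.array([x[0]+d*np.cos(x[2]),x[1]+d*np.sin(x[2])])
E
python3 - <<'E'
from h import *
x=scr('scraper_green',[.3484,-.2885,-2.211]);scr('scraper_red',[.316,.319,2.175])
g=gp(x);print(g);move([*g,.15],x[2]+np.pi);move([*g,.006],x[2]+np.pi)
r=region('top','rack',(475,203));print('rack',fit('rack',{'top':r},np.array([.5253,-.4065,-.7365])))
r2=region('side','rack',(410,297))
if r2 is not None: print('rack',fit('rack',{'side':r2},np.array([.5253,-.4065,-.7365])),fit('rack',{'side':r2,'top':r},np.array([.5253,-.4065,-.7365])))
E
```

```text
scraper_green top 684 [ 0.3489 -0.2895 -2.2087] 0.077
scraper_green side 479 [ 0.3498 -0.2863 -2.205 ] 0.083
scraper_green both [ 0.3489 -0.2883 -2.2013] 0.179
scraper_red top 629 [0.3155 0.3184 2.1938] 0.093
scraper_red side 263 [0.3167 0.32   2.1538] 0.392
scraper_red both [0.3158 0.3183 2.1887] 0.503
[ 0.36653916 -0.26406882]
xyz cm [-25.02  -9.5   17.29] dr [-0.07 -0.   36.31]
xyz cm [-25.02  -9.49  31.69] dr [-0.07 -0.   36.31]
rack (array([ 0.52505502, -0.40759784, -0.76013732]), np.float64(0.020467787902341144))
rack (array([ 0.524374  , -0.40484451, -0.75366275]), np.float64(0.03606289231020875)) (array([ 0.52434333, -0.40630889, -0.75327004]), np.float64(0.06360678449077971))
```

Request:
{"op": "arm_command", "data": {
  "xyz": [
    [-3,-1,1.5],
    [-6,-2.2,3],
    [-9,-3.4,5],
    [-12,-4.6,7],
    [-15,-5.7,9],
    [-18,-6.8,11],
    [-21,-8,13],
    [-24,-9.1,15],
    [-25,-9.5,17],
    [-25,-9.5,17.3]
  ],
  "dr": [
    [0,0,4],
    [0,0,8],
    [0,0,12],
    [0,0,16],
    [0,0,20],
    [0,0,24],
    [0,0,28],
    [0,0,32],
    [0,0,36],
    [0,0,36.3]
  ],
  "grip": [0.3,0.3,0.3,0.3,0.3,0.3,0.3,0.3,0.3,0.3]
}}

```text
clock: 23.35
eef_pos: [0.3645, -0.2646, 0.1479]
tool_rot: [-2.8, -1.415, 0.003]
force: [0.0, -0.6, 0.5]
gripper_width: 0.699
gripper_force: 0.0
```

Run:
```python
from h import *
arm.snapshot('top');st();move([.3665,-.2642,.03],-2.206+np.pi);move([.3665,-.2642,.005],-2.206+np.pi)
```

```text
t 23.4 tcp [ 0.3652 -0.2642  0.1487] yaw 0.938 q [-0.68 -0.09  2.16  0.    1.07 -0.05] F [-0.1  0.5  0.3] w 0.699
xyz cm [ 0.07  0.16 11.87] dr [-0.23 -0.03  0.14]
xyz cm [ 0.07  0.17 14.37] dr [-0.23 -0.03  0.14]
```

Request:
{"op": "arm_command", "data": {
  "xyz": [
    [0.1,0.1,4],
    [0.1,0.1,8],
    [0.1,0.1,11],
    [0.1,0.1,13],
    [0.1,0.1,14.2],
    [0.1,0.1,14.2],
    [0.1,0.1,14.2]
  ],
  "dr": [
    [0,0,0],
    [0,0,0],
    [0,0,0],
    [0,0,0],
    [0,0,0],
    [0,0,0],
    [0,0,0]
  ],
  "grip": [0.3,0.3,0.3,0.3,0.3,0.3,0.3]
}}

```text
clock: 24.1
eef_pos: [0.3689, -0.265, 0.0096]
tool_rot: [2.8, 1.422, 0.001]
force: [-0.4, -0.2, 0.8]
gripper_width: 0.701
gripper_force: 0.0
```

Run:
```python
from h import *
st()
```

```text
t 24.1 tcp [ 0.3689 -0.265   0.0096] yaw 0.94 q [-0.68  0.12  2.26  0.    0.76 -0.05] F [-0.4 -0.2  0.8] w 0.701
```

Request:
{"op": "arm_command", "data": {
  "xyz": [
    [0,0,0.3],
    [0,0,0.4],
    [0,0,0.4],
    [0,0,0.4],
    [0,0,0.4],
    [0,0,0.4],
    [0,0,0.4],
    [0,0,0.4],
    [0,0,-1],
    [0,0,-3]
  ],
  "dr": [
    [0,0,0],
    [0,0,0],
    [0,0,0],
    [0,0,0],
    [0,0,0],
    [0,0,0],
    [0,0,0],
    [0,0,0],
    [0,0,0],
    [0,0,0]
  ],
  "grip": [0.3,1,1,1,1,1,1,1,1,1],
  "squeeze": 45
}}

```text
clock: 25.1
eef_pos: [0.3662, -0.2636, 0.0373]
tool_rot: [-2.799, -1.419, 0.003]
force: [0.2, -0.1, -1.1]
gripper_width: 0.27
gripper_force: 45.0
```

Request:
{"op": "arm_command", "data": {
  "xyz": [
    [0,0,-3],
    [0,0,-6],
    [0,0,-9],
    [0,0,-12],
    [0,0,-14],
    [0,0,-14]
  ],
  "dr": [
    [0,0,0],
    [0,0,0],
    [0,0,0],
    [0,0,0],
    [0,0,0],
    [0,0,0]
  ],
  "grip": [1,1,1,1,1,1]
}}

```text
clock: 25.7
eef_pos: [0.3695, -0.2661, 0.1815]
tool_rot: [2.797, 1.418, 0.004]
force: [0.1, -1.2, -0.5]
gripper_width: 0.264
gripper_force: 45.0
```

Run:
```python
from h import *
im=arm.snapshot('side');st()
# target: approach pose in front of slot2, scraper origin rack x=-.005-.0075-.12
def rk(x,y): 
    c,s=np.cos(-.755),np.sin(-.755); return np.array([.5245+c*x-s*y,-.4065+s*x+c*y])
for gx in(-.1625,-.0425):
    p=rk(gx,-.036);print(p);move([*p,.16],-.755+np.pi)
cv2.imwrite('pics/g.png',cv2.resize(im[180:340,280:460,::-1],None,fx=4,fy=3.7))
```

```text
t 25.75 tcp [ 0.3684 -0.2653  0.1794] yaw 0.938 q [-0.68 -0.12  2.13  0.    1.13 -0.05] F [-0.2 -0.2 -1.6] w 0.267
[ 0.38148548 -0.32135837]
xyz cm [-3.75  4.36  1.96] dr [  0.13   0.13 -82.98]
[ 0.46887807 -0.40359301]
xyz cm [-5.21 16.27  1.99] dr [  0.13   0.13 -82.98]
```

View pics/g.png

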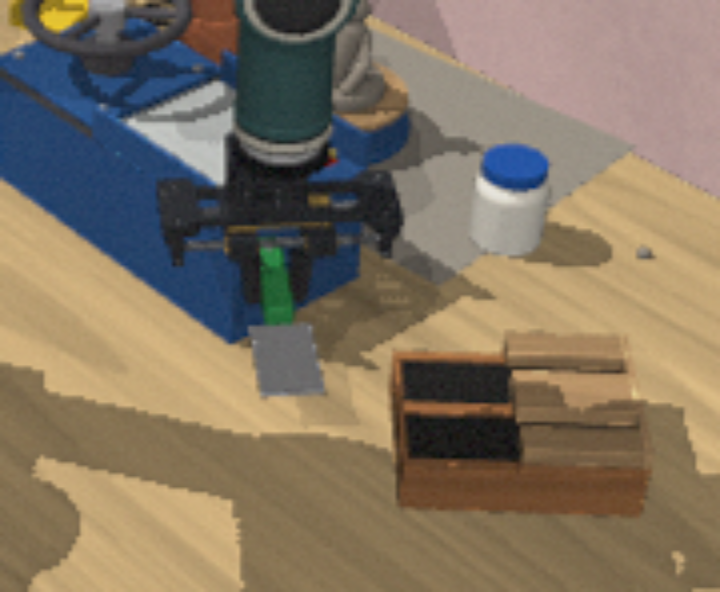

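Request:
{"op": "arm_command", "data": {
  "xyz": [
    [-0.4,0.4,0],
    [-0.8,0.9,0],
    [-1.2,1.3,0],
    [-1.6,1.8,0],
    [-2,2.2,0],
    [-2.4,2.6,0],
    [-2.8,3.1,0],
    [-3.2,3.6,0],
    [-3.6,4.2,0],
    [-3.8,4.4,0]
  ],
  "dr": [
    [0,0,-8],
    [0,0,-16],
    [0,0,-24.5],
    [0,0,-33],
    [0,0,-41.5],
    [0,0,-50],
    [0,0,-58.5],
    [0,0,-67],
    [0,0,-75],
    [0,0,-83]
  ],
  "grip": [1,1,1,1,1,1,1,1,1,1]
}}

```text
clock: 26.75
eef_pos: [0.3797, -0.3208, 0.1757]
tool_rot: [-1.148, -2.92, -0.002]
force: [-0.1, -0.1, -0.7]
gripper_width: 0.27
gripper_force: 45.0
```

```bash
cat >> h.py <<'E'
RY=-.755
def rk(x,y):
    c,s=np.cos(RY),np.sin(RY); return np.array([.5245+c*x-s*y,-.4065+s*x+c*y])
def held(l,z0,p0):
    """fit the held scraper at underside height z0"""
    for n in('top','side'):
        arm.snapshot(n);r=region(n,l,proj(n,[p0[0],p0[1],z0])[0])
        if r is None: continue
        # only the visible (unoccluded) part: penalise uncovered mask, mildly the rest
        def f(p):
            q=render(n,'scraper',[p[0],p[1],p[2],z0]);return (np.maximum(r-q,0).sum()+.25*np.maximum(q-r,0).sum())/r.sum()
        s=np.array([[0,0,0],[.01,0,0],[0,.01,0],[0,0,.1]])+p0
        o=minimize(f,p0,method='Nelder-Mead',options=dict(initial_simplex=s,xatol=2e-4,fatol=1e-4,maxiter=150))
        print('held',n,r.sum(),np.round(o.x,4),round(o.fun,3),'tip',np.round(gp(o.x,.0925),4))
E
python3 - <<'E'
from h import *
arm.snapshot('top');s=arm.read_state();st()
p=s['eef_pos'][:2];o=p+.03*np.array([np.cos(RY),np.sin(RY)]);held('scraper_green',s['eef_pos'][2]-.006,np.array([*o,RY]))
move([*rk(-.1625,-.036),.16],RY+np.pi)
E
```

```text
t 26.8 tcp [ 0.3797 -0.321   0.1757] yaw 2.398 q [-0.75 -0.02  2.04 -0.    1.12 -1.58] F [-0.3 -0.1 -1.4] w 0.267
held top 418 [ 0.4005 -0.341  -0.7374] 0.265 tip [ 0.469  -0.4032]
xyz cm [-0.16  0.05  1.7 ] dr [ 0.   -0.15 -0.14]
```

Request:
{"op": "arm_command", "data": {
  "xyz": [
    [-0.1,0,2],
    [-0.1,0,4],
    [-0.1,0,6],
    [-0.1,0,8],
    [-0.1,0,9.6],
    [-0.1,0,10.6],
    [-0.1,0,11],
    [-0.1,0,11],
    [-0.1,0,11],
    [-0.1,0,11]
  ],
  "dr": [
    [0,0,0],
    [0,0,0],
    [0,0,0],
    [0,0,0],
    [0,0,0],
    [0,0,0],
    [0,0,0],
    [0,0,0],
    [0,0,0],
    [0,0,0]
  ],
  "grip": [1,1,1,1,1,1,1,1,1,1]
}}

```text
clock: 28.0
eef_pos: [0.3821, -0.3227, 0.0695]
tool_rot: [1.157, 2.919, -0.001]
force: [-0.3, -0.4, -1.0]
gripper_width: 0.27
gripper_force: 45.0
```

Run:
```python
from h import *
im=arm.snapshot('side');s=arm.read_state();st()
p=s['eef_pos'][:2];o=p+.03*np.array([np.cos(RY),np.sin(RY)]);held('scraper_green',s['eef_pos'][2]-.006,np.array([*o,RY]))
move([*rk(-.1625,-.036),.0585],RY+np.pi)
cv2.imwrite('pics/g2.png',cv2.resize(im[240:340,320:460,::-1],None,fx=5,fy=5,interpolation=cv2.INTER_CUBIC))
```

```text
t 28.05 tcp [ 0.3821 -0.3227  0.0694] yaw 2.387 q [-0.75  0.11  2.13  0.    0.9  -1.57] F [ 0.8  0.5 -1.8] w 0.265
held top 385 [ 0.4042 -0.3436 -0.7438] 0.24 tip [ 0.4723 -0.4063]
held side 321 [ 0.4025 -0.3417 -0.7443] 0.232 tip [ 0.4706 -0.4044]
xyz cm [0.08 0.06 1.04] dr [-0.    0.05  0.02]
```

View pics/g2.png

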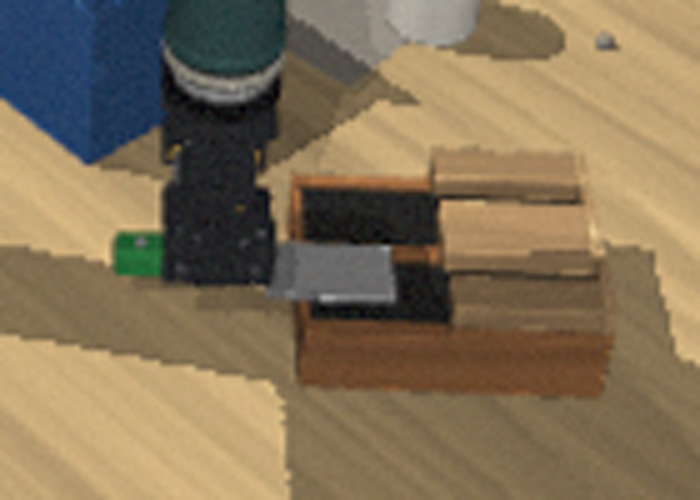

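The blade is level above the sill and in line with slot2. I lower it and slide it in.

Request:
{"op": "arm_command", "data": {
  "xyz": [
    [0,0,0.5],
    [0,0,1],
    [-0.5,0,1],
    [-1.2,0,1],
    [-2,0,1],
    [-2.8,0,1],
    [-3.6,0,1],
    [-4.2,0,1],
    [-4.8,0,1],
    [-5.4,0,1]
  ],
  "dr": [
    [0,0,0],
    [0,0,0],
    [0,0,0],
    [0,0,0],
    [0,0,0],
    [0,0,0],
    [0,0,0],
    [0,0,0],
    [0,0,0],
    [0,0,0]
  ],
  "grip": [1,1,1,1,1,1,1,1,1,1]
}}

```text
clock: 29.25
eef_pos: [0.4211, -0.3594, 0.0584]
tool_rot: [-1.157, -2.92, -0.0]
force: [0.2, -0.4, -1.4]
gripper_width: 0.269
gripper_force: 45.0
```

Run:
```python
from h import *
st();move([*rk(-.0425,-.036),.0585],RY+np.pi)
```

```text
t 29.25 tcp [ 0.4211 -0.3594  0.0584] yaw 2.387 q [-0.75  0.22  2.02  0.    0.9  -1.57] F [ 0.2 -0.4 -1.4] w 0.269
xyz cm [-6.51  0.05 -0.01] dr [ 0.   -0.01  0.02]
```

No contact force, and the blade has entered the slot. I continue to the shoulder.

Request:
{"op": "arm_command", "data": {
  "xyz": [
    [-0.7,0,0],
    [-1.5,0,0],
    [-2.3,0,0],
    [-3.1,0,0],
    [-3.9,0,0],
    [-4.6,0,0],
    [-5.2,0,0],
    [-5.7,0,0],
    [-6.1,0,0],
    [-6.4,0,0]
  ],
  "dr": [
    [0,0,0],
    [0,0,0],
    [0,0,0],
    [0,0,0],
    [0,0,0],
    [0,0,0],
    [0,0,0],
    [0,0,0],
    [0,0,0],
    [0,0,0]
  ],
  "grip": [1,1,1,1,1,1,1,1,1,1]
}}

```text
clock: 30.25
eef_pos: [0.4676, -0.4031, 0.0584]
tool_rot: [-1.157, -2.921, -0.0]
force: [1.4, -0.1, -2.0]
gripper_width: 0.27
gripper_force: 45.0
```

Request:
{"op": "arm_command", "data": {
  "xyz": [
    [-0.3,0,0],
    [-0.5,0,0],
    [-0.5,0,0]
  ],
  "dr": [
    [0,0,0],
    [0,0,0],
    [0,0,0]
  ],
  "grip": [1,1,1]
}}

```text
clock: 30.55
eef_pos: [0.4695, -0.4049, 0.0579]
tool_rot: [-1.156, -2.916, -0.003]
force: [-4.0, 4.6, 2.0]
gripper_width: 0.266
gripper_force: 45.0
```

Run:
```python
from h import *
arm.snapshot('side');s=arm.read_state();st();move([*rk(-.0425,-.036),.0585],RY+np.pi)
p=s['eef_pos'][:2];o=p+.03*np.array([np.cos(RY),np.sin(RY)])
for n in('side',):
  print([(np.round(d['uv'],1),round(d['conf'],2),unproj(n,d['uv'],.054).round(4)) for d in arm.tip_of(n,'scraper_green_tip')[:2]],'slot home tip',rk(.08,-.036))
```

```text
t 30.6 tcp [ 0.4695 -0.4049  0.0579] yaw 2.387 q [-0.75  0.33  1.88 -0.    0.94 -1.57] F [-3.9  3.6  1.9] w 0.27
xyz cm [ 0.13  0.05 -0.06] dr [-0.   -0.27  0.03]
[] slot home tip [ 0.55809133 -0.48754087]
```

Request:
{"op": "arm_command", "data": {
  "xyz": [
    [0.1,0,0.2],
    [0.1,0,0.2],
    [0.1,0,0.2],
    [0.1,0,0.2],
    [0.1,0,0.2],
    [0.1,0,0.2],
    [0.1,0,-1],
    [0.1,0,-4],
    [0.1,0,-8],
    [0.1,0,-12]
  ],
  "dr": [
    [0,0,0],
    [0,0,0],
    [0,0,0],
    [0,0,0],
    [0,0,0],
    [0,0,0],
    [0,0,0],
    [0,0,0],
    [0,0,0],
    [0,0,0]
  ],
  "grip": [1,1,0.5,0.5,0.5,0.5,0.5,0.5,0.5,0.5]
}}

```text
clock: 31.65
eef_pos: [0.4701, -0.4055, 0.1802]
tool_rot: [-1.157, -2.92, -0.0]
force: [-0.2, -0.7, 0.1]
gripper_width: 0.497
gripper_force: 0.0
```

Run:
```python
from h import *
x=scr('scraper_red',[.316,.319,2.175]);st()
g=gp(x);print(g);move([.4,0,.3],1.571);move([*g,.3],x[2]);move([*g,.15],x[2])
```

```text
scraper_red top 596 [0.3164 0.3179 2.181 ] 0.117
scraper_red side 227 [0.3225 0.3153 2.1018] 0.662
scraper_red both [0.316  0.3185 2.1874] 0.806
t 31.85 tcp [ 0.4714 -0.4066  0.1811] yaw 2.387 q [-0.75  0.2   1.79 -0.    1.15 -1.57] F [-0.2 -0.2  0. ] w 0.498
[0.3333746  0.29406268]
xyz cm [ 32.99  24.74 -12.04] dr [ 0.11  0.25 46.75]
xyz cm [ 57.99  41.6  -12.15] dr [ 0.03  0.26 11.44]
xyz cm [58.06 41.6   2.85] dr [ 0.03  0.26 11.44]
```

Request:
{"op": "arm_command", "data": {
  "xyz": [
    [1,1,-4],
    [3,2,-8],
    [6,4.2,-12],
    [9.5,6.8,-12],
    [13,9.3,-12],
    [16.5,11.8,-12],
    [20,14.3,-12],
    [23.5,16.8,-12],
    [27,19.4,-12],
    [30,21.5,-12]
  ],
  "dr": [
    [0,0,0],
    [0,0,2],
    [0,0,4],
    [0,0,6],
    [0,0,7],
    [0,0,8],
    [0,0,9],
    [0,0,10],
    [0,0,11],
    [0,0,11.4]
  ],
  "grip": [0.5,0.3,0.3,0.3,0.3,0.3,0.3,0.3,0.3,0.3]
}}

```text
clock: 32.85
eef_pos: [0.3973, -0.0416, 0.2966]
tool_rot: [-1.441, -2.788, 0.001]
force: [1.4, -0.9, 0.5]
gripper_width: 0.696
gripper_force: 0.0
```

Run:
```python
from h import *
st();move([.3333,.294,.3],2.184);move([.3333,.294,.15],2.184)
```

```text
t 32.85 tcp [ 0.3973 -0.0416  0.2966] yaw 2.188 q [-0.17 -0.31  2.06  0.    1.39 -0.78] F [ 1.4 -0.9  0.5] w 0.696
xyz cm [31.08 14.19 -0.29] dr [-0.11 -0.15  0.21]
xyz cm [31.04 14.22 14.71] dr [-0.11 -0.15  0.21]
```

Request:
{"op": "arm_command", "data": {
  "xyz": [
    [3.6,1.7,0],
    [7.2,3.3,0],
    [10.8,5,0],
    [14.4,6.6,0],
    [18,8.2,0],
    [21.6,9.9,3],
    [25,11.4,6],
    [28,12.8,10],
    [30.5,14,13],
    [31,14.2,14.5]
  ],
  "dr": [
    [0,0,0],
    [0,0,0],
    [0,0,0],
    [0,0,0],
    [0,0,0],
    [0,0,0],
    [0,0,0],
    [0,0,0],
    [0,0,0],
    [0,0,0]
  ],
  "grip": [0.3,0.3,0.3,0.3,0.3,0.3,0.3,0.3,0.3,0.3]
}}

```text
clock: 33.85
eef_pos: [0.3319, 0.2917, 0.1485]
tool_rot: [-1.436, -2.79, 0.011]
force: [0.5, -0.6, 0.2]
gripper_width: 0.701
gripper_force: 0.0
```

Run:
```python
from h import *
im=arm.snapshot('top');st();move([.3333,.294,.006],2.184)
print([(np.round(d['uv'],1),round(d['conf'],2),unproj('top',d['uv'],.002).round(4)) for d in arm.tip_of('top','scraper_red_tip')[:2]])
im=arm.snapshot('top');cv2.imwrite('pics/r.png',np.hstack([cv2.resize(im[220:310,200:300,::-1],(400,360)),cv2.resize(im[150:250,430:530,::-1],(400,360))]))
```

```text
t 33.9 tcp [0.3311 0.2906 0.147 ] yaw 2.191 q [ 0.66 -0.1   2.18  0.    1.08  0.04] F [-1.2 -0.4 -2. ] w 0.703
xyz cm [ 0.15  0.53 14.09] dr [-0.62 -0.    0.38]
[]
```

View pics/r.png

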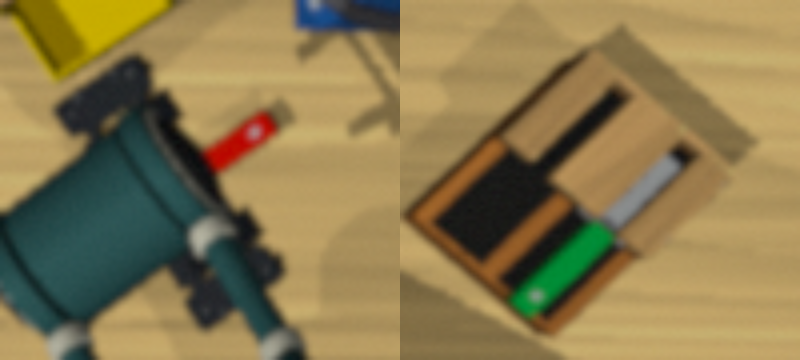

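Green is fully home with its shoulder against the block and its blade showing through the roof gap. The red handle lies between the fingers, and I descend on it.

Request:
{"op": "arm_command", "data": {
  "xyz": [
    [0,0,3],
    [0,0,6],
    [0,0,8],
    [0,0,9],
    [0,0,9],
    [0,0,9]
  ],
  "dr": [
    [0,0,0],
    [0,0,0],
    [0,0,0],
    [0,0,0],
    [0,0,0],
    [0,0,0]
  ],
  "grip": [0.3,0.3,0.3,0.3,0.3,0.3]
}}

```text
clock: 34.6
eef_pos: [0.3364, 0.2917, 0.0646]
tool_rot: [1.442, 2.79, 0.002]
force: [0.4, 0.5, 0.2]
gripper_width: 0.7
gripper_force: 0.0
```

Run:
```python
from h import *
im=arm.snapshot('top').astype(int);st();move([.3333,.294,.006],2.184)
r=(im[...,0]>150)&(im[...,1]<60)&(im[...,2]<60);r[:240]=0;r[:,:230]=0;r[:,300:]=0
P=np.argwhere(r)[:,::-1];W=np.array([unproj('top',p,.022) for p in P])[:,:2]
u=np.array([np.cos(2.184),np.sin(2.184)]);v=np.array([-u[1],u[0]])
a=(W-[.3333,.294])@u;b=(W-[.3333,.294])@v;print(len(P),'along',a.min(),a.max(),'mid across',(b.min()+b.max())/2,b.mean())
```

```text
t 34.65 tcp [0.3367 0.292  0.0649] yaw 2.187 q [ 0.66  0.01  2.24 -0.    0.88  0.04] F [-0.1 -0.6  0.7] w 0.704
xyz cm [ 0.36 -0.17  5.89] dr [ 0.15 -0.    0.2 ]
54 along -0.05859910123047434 -0.02231801401187075 mid across 0.0010799438920774864 0.0009795823972029865
```

Request:
{"op": "arm_command", "data": {
  "xyz": [
    [0.2,-0.1,2],
    [0.3,-0.1,4],
    [0.3,-0.1,5.4],
    [0.3,-0.1,5.8],
    [0.3,-0.1,5.9],
    [0.3,-0.1,5.9],
    [0.3,-0.1,5.9],
    [0.3,-0.1,5.9],
    [0.3,-0.1,5.9],
    [0.3,-0.1,5.9]
  ],
  "dr": [
    [0,0,0],
    [0,0,0],
    [0,0,0],
    [0,0,0],
    [0,0,0],
    [0,0,0],
    [0,0,0],
    [0,0,0],
    [0,0,0],
    [0,0,0]
  ],
  "grip": [0.3,0.3,0.3,0.3,0.3,1,1,1,1,1],
  "squeeze": 45
}}

```text
clock: 35.65
eef_pos: [0.3332, 0.2936, 0.0048]
tool_rot: [1.442, 2.791, 0.001]
force: [-0.1, -0.4, 0.7]
gripper_width: 0.271
gripper_force: 11.7
```

Request:
{"op": "arm_command", "data": {
  "xyz": [
    [0,0,0],
    [0,0,0],
    [0,0,0],
    [0,0,-2],
    [0,0,-5],
    [0,0,-10],
    [0,0,-15],
    [0,0,-20],
    [0,0,-25],
    [0,0,-25]
  ],
  "dr": [
    [0,0,0],
    [0,0,0],
    [0,0,0],
    [0,0,0],
    [0,0,0],
    [0,0,0],
    [0,0,0],
    [0,0,0],
    [0,0,0],
    [0,0,0]
  ],
  "grip": [1,1,1,1,1,1,1,1,1,1]
}}

```text
clock: 36.65
eef_pos: [0.3362, 0.296, 0.2623]
tool_rot: [1.439, 2.786, 0.02]
force: [1.1, -0.0, 0.1]
gripper_width: 0.269
gripper_force: 45.4
```

Run:
```python
from h import *
arm.snapshot('top');st()
move([.42,-.03,.28],.5);move([*rk(-.1625,.036),.28],RY)
```

```text
t 36.7 tcp [0.3347 0.2947 0.2583] yaw 2.188 q [ 0.67 -0.2   2.05 -0.    1.29  0.05] F [-0.5 -0.  -1.1] w 0.268
xyz cm [-31.42 -11.82  -2.27] dr [ 0.32 -0.4  96.72]
xyz cm [-51.53 -24.76  -2.38] dr [ 4.0000e-02 -6.7000e-01  1.6862e+02]
```

Request:
{"op": "arm_command", "data": {
  "xyz": [
    [-1.5,-0.7,-1],
    [-4,-1.9,-2],
    [-7,-3.3,-2.3],
    [-10,-4.8,-2.3],
    [-13,-6.2,-2.3],
    [-16,-7.7,-2.3],
    [-19,-9.1,-2.3],
    [-22,-10.6,-2.3],
    [-25,-12,-2.3],
    [-28,-13.4,-2.3]
  ],
  "dr": [
    [0,0,6],
    [0,0,14],
    [0,0,22],
    [0,0,30],
    [0,0,38],
    [0,0,46],
    [0,0,54],
    [0,0,62],
    [0,0,70],
    [0,0,78]
  ],
  "grip": [1,1,1,1,1,1,1,1,1,1]
}}

```text
clock: 37.7
eef_pos: [0.384, -0.0138, 0.2743]
tool_rot: [-2.878, -1.252, 0.007]
force: [-0.0, 0.6, -1.2]
gripper_width: 0.267
gripper_force: 45.4
```

Run:
```python
from h import *
st();print(rk(-.1625,.036));move([*rk(-.1625,.036),.28],RY)
```

```text
t 37.7 tcp [ 0.384  -0.0138  0.2743] yaw 0.821 q [-0.1  -0.33  2.12  0.    1.36  0.65] F [-0.   0.6 -1.2] w 0.267
[ 0.43082627 -0.26892282]
xyz cm [-15.48  20.82  -0.61] dr [-5.000e-02  3.200e-01  9.029e+01]
```

Request:
{"op": "arm_command", "data": {
  "xyz": [
    [-1,1.4,0],
    [-2.8,3.8,0],
    [-4.6,6.2,0],
    [-6.4,8.6,0],
    [-8.2,11,0],
    [-10,13.4,0],
    [-11.8,15.8,0],
    [-13.6,18.2,0],
    [-15,20.2,0],
    [-15.5,20.8,0]
  ],
  "dr": [
    [0,0,8],
    [0,0,16.5],
    [0,0,25],
    [0,0,33.5],
    [0,0,42],
    [0,0,50.5],
    [0,0,59],
    [0,0,67.5],
    [0,0,76],
    [0,0,84]
  ],
  "grip": [1,1,1,1,1,1,1,1,1,1]
}}

```text
clock: 38.7
eef_pos: [0.4325, -0.2688, 0.2737]
tool_rot: [-2.978, 0.999, 0.009]
force: [-0.1, 0.6, -1.6]
gripper_width: 0.266
gripper_force: 45.4
```

Request:
{"op": "arm_command", "data": {
  "xyz": [
    [0,0,0],
    [0,0,2],
    [0,0,5],
    [0,0,8],
    [0,0,11],
    [0,0,11],
    [0,0,11]
  ],
  "dr": [
    [0,0,6.3],
    [0,0,6.3],
    [0,0,6.3],
    [0,0,6.3],
    [0,0,6.3],
    [0,0,6.3],
    [0,0,6.3]
  ],
  "grip": [1,1,1,1,1,1,1]
}}

```text
clock: 39.4
eef_pos: [0.4321, -0.2664, 0.1652]
tool_rot: [-2.923, 1.149, 0.008]
force: [0.2, 0.7, -1.1]
gripper_width: 0.268
gripper_force: 45.4
```

```bash
cat >> h.py <<'E'
def inrack(p):
    d=np.array(p[:2])-[.5245,-.4065];c,s=np.cos(RY),np.sin(RY);return np.round([c*d[0]+s*d[1],-s*d[0]+c*d[1]],4)
E
python3 - <<'E'
from h import *
arm.snapshot('top');s=arm.read_state();st()
p=s['eef_pos'][:2];o=p+.03*np.array([np.cos(RY),np.sin(RY)]);held('scraper_red',s['eef_pos'][2]-.005,np.array([*o,RY]))
move([*rk(-.1625,.036),.068],RY);print(inrack(p))
E
```

```text
t 39.45 tcp [ 0.4334 -0.2673  0.1671] yaw -0.749 q [-0.6   0.01  2.03  0.    1.1   1.72] F [ 0.6 -0.7 -0.3] w 0.267
held top 284 [ 0.4546 -0.2883 -0.7343] 0.521 tip [ 0.5233 -0.3502]
xyz cm [-0.26  0.32 10.12] dr [-0.03 -0.17  0.32]
[-0.1617  0.0389]
```

Request:
{"op": "arm_command", "data": {
  "xyz": [
    [-0.1,0.3,2],
    [-0.1,0.3,4],
    [-0.1,0.3,6],
    [-0.1,0.3,8],
    [-0.1,0.3,9.5],
    [-0.1,0.3,10],
    [-0.1,0.3,10],
    [-0.1,0.3,10]
  ],
  "dr": [
    [0,0,0.3],
    [0,0,0.3],
    [0,0,0.3],
    [0,0,0.3],
    [0,0,0.3],
    [0,0,0.3],
    [0,0,0.3],
    [0,0,0.3]
  ],
  "grip": [1,1,1,1,1,1,1,1]
}}

```text
clock: 40.45
eef_pos: [0.4318, -0.2696, 0.0687]
tool_rot: [2.92, -1.157, 0.003]
force: [0.3, -0.5, -2.3]
gripper_width: 0.271
gripper_force: 45.4
```

Run:
```python
from h import *
arm.snapshot('side');s=arm.read_state();st()
p=s['eef_pos'][:2];o=p+.03*np.array([np.cos(RY),np.sin(RY)]);held('scraper_red',s['eef_pos'][2]-.005,np.array([*o,RY]))
move([*rk(-.1625,.036),.0577],RY);print(inrack(p))
im=arm.snapshot('side');cv2.imwrite('pics/r2.png',cv2.resize(im[230:330,330:460,::-1],None,fx=5,fy=5,interpolation=cv2.INTER_CUBIC))
```

```text
t 40.5 tcp [ 0.4319 -0.2697  0.0688] yaw -0.755 q [-0.61  0.12  2.11 -0.    0.9   1.72] F [ 0.2 -0.1 -1.8] w 0.267
held top 275 [ 0.4531 -0.2905 -0.7543] 0.434 tip [ 0.5206 -0.3538]
held side 316 [ 0.4536 -0.2894 -0.7493] 0.202 tip [ 0.5213 -0.3525]
xyz cm [-0.08  0.01  1.06] dr [-0.01 -0.09  0.03]
[-0.1612  0.0362]
```

View pics/r2.png

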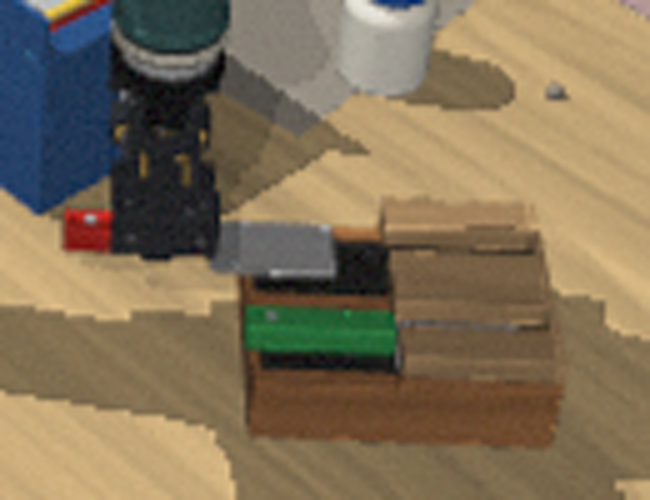

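The red blade is level and in line with slot1. I lower it and insert.

Request:
{"op": "arm_command", "data": {
  "xyz": [
    [0,0,0.5],
    [0,0,1],
    [0.5,0,1],
    [1.2,0,1],
    [2,0,1],
    [2.8,0,1],
    [3.6,0,1],
    [4.2,0,1],
    [4.8,0,1],
    [5.4,0,1]
  ],
  "dr": [
    [0,0,0],
    [0,0,0],
    [0,0,0],
    [0,0,0],
    [0,0,0],
    [0,0,0],
    [0,0,0],
    [0,0,0],
    [0,0,0],
    [0,0,0]
  ],
  "grip": [1,1,1,1,1,1,1,1,1,1]
}}

```text
clock: 41.75
eef_pos: [0.4706, -0.3063, 0.0574]
tool_rot: [-2.921, 1.157, 0.0]
force: [-0.0, 0.6, -0.7]
gripper_width: 0.271
gripper_force: 45.4
```

Run:
```python
from h import *
st();move([*rk(-.0425,.036),.0577],RY)
```

```text
t 41.75 tcp [ 0.4706 -0.3063  0.0574] yaw -0.755 q [-0.62  0.23  2.01  0.    0.9   1.7 ] F [-0.   0.6 -0.7] w 0.271
xyz cm [ 6.54  0.   -0.03] dr [0.   0.01 0.02]
```

Request:
{"op": "arm_command", "data": {
  "xyz": [
    [0.7,0,0],
    [1.5,0,0],
    [2.3,0,0],
    [3.1,0,0],
    [3.9,0,0],
    [4.6,0,0],
    [5.2,0,0],
    [5.7,0,0],
    [6.1,0,0],
    [6.4,0,0]
  ],
  "dr": [
    [0,0,0],
    [0,0,0],
    [0,0,0],
    [0,0,0],
    [0,0,0],
    [0,0,0],
    [0,0,0],
    [0,0,0],
    [0,0,0],
    [0,0,0]
  ],
  "grip": [1,1,1,1,1,1,1,1,1,1]
}}

```text
clock: 42.75
eef_pos: [0.5171, -0.35, 0.0574]
tool_rot: [-2.921, 1.157, 0.0]
force: [-0.4, -0.5, -1.2]
gripper_width: 0.268
gripper_force: 45.4
```

Request:
{"op": "arm_command", "data": {
  "xyz": [
    [0.3,0,0],
    [0.5,0,0],
    [0.6,0,0],
    [0.6,0,0]
  ],
  "dr": [
    [0,0,0],
    [0,0,0],
    [0,0,0],
    [0,0,0]
  ],
  "grip": [1,1,1,1]
}}

```text
clock: 43.15
eef_pos: [0.5192, -0.3521, 0.0567]
tool_rot: [-2.919, 1.157, 0.009]
force: [-4.1, 5.0, 2.9]
gripper_width: 0.266
gripper_force: 45.2
```

Run:
```python
from h import *
st();move([*rk(-.0425,.036),.0577],RY)
```

```text
t 43.15 tcp [ 0.5192 -0.3521  0.0567] yaw -0.754 q [-0.64  0.35  1.86  0.    0.94  1.69] F [-4.1  5.   2.9] w 0.266
xyz cm [-0.13 -0.   -0.1 ] dr [0.03 0.35 0.03]
```

Shoulder contact. I release and rise.

Request:
{"op": "arm_command", "data": {
  "xyz": [
    [-0.1,0,0.1],
    [-0.1,0,0.1],
    [-0.1,0,0.1],
    [-0.1,0,0.1],
    [-0.1,0,0.1],
    [-0.1,0,0.1],
    [-0.1,0,-1],
    [-0.1,0,-4],
    [-0.1,0,-8],
    [-0.1,0,-12]
  ],
  "dr": [
    [0,0,0],
    [0,0,0],
    [0,0,0],
    [0,0,0],
    [0,0,0],
    [0,0,0],
    [0,0,0],
    [0,0,0],
    [0,0,0],
    [0,0,0]
  ],
  "grip": [1,1,0.55,0.55,0.55,0.55,0.55,0.55,0.55,0.55]
}}

```text
clock: 44.15
eef_pos: [0.5203, -0.3531, 0.1791]
tool_rot: [-2.92, 1.157, 0.001]
force: [0.3, -1.0, 0.7]
gripper_width: 0.451
gripper_force: 0.0
```

Request:
{"op": "arm_command", "data": {
  "xyz": [
    [-3,0,-4],
    [-7,0,-7],
    [-11,0,-9],
    [-15,0,-10],
    [-17,2,-10],
    [-17,4,-10]
  ],
  "dr": [
    [0,0,0],
    [0,0,0],
    [0,0,0],
    [0,0,0],
    [0,0,0],
    [0,0,0]
  ],
  "grip": [0.55,0.55,0.55,0.55,0.55,0.55]
}}

```text
clock: 44.75
eef_pos: [0.3679, -0.2645, 0.2794]
tool_rot: [2.921, -1.154, 0.004]
force: [-0.3, -0.0, 0.4]
gripper_width: 0.451
gripper_force: 0.0
```

Run:
```python
from h import *
wheel();st();im=arm.snapshot('top')
print([(np.round(d['uv'],1),round(d['conf'],2)) for d in arm.tip_of('top','tray')[:3]])
cv2.imwrite('pics/z.png',cv2.resize(im[130:290,190:540,::-1],None,fx=2.25,fy=2.25,interpolation=cv2.INTER_CUBIC))
```

```text
51 [0.533 0.179 0.22 ] spoke yaw 1.3311924753341868
edge [384.8 201.1] 0.73 [ 0.5233 -0.1153  0.147 ]
t 44.85 tcp [ 0.3682 -0.2666  0.279 ] yaw -0.756 q [-0.68 -0.19  2.   -0.    1.33  1.65] F [ 1.3 -0.3 -0.8] w 0.449
[(array([211.5, 144.8]), 0.86), (array([216.3, 210.8]), 0.79), (array([151.6, 190.4]), 0.6)]
```

View pics/z.png

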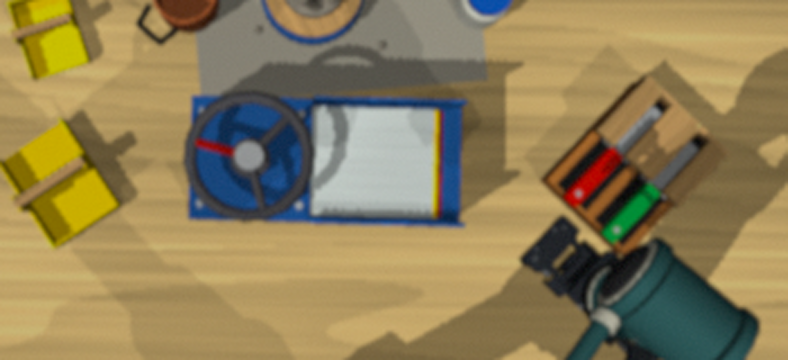

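The last picture shows both scrapers home in the rack, the tray empty and upright at its place, and the shutter edge on the red strip with the wheel at about 4.95 rad. Nothing touches the robot, so I hand in.

```bash
python3 -c "
from plant import arm
print(arm.finish_job())"
```

```text
the job is handed in; nothing more can be done
None
```

The job is handed in: all three lumps are in the bin, the wheel is at about 4.95 rad with the shutter edge on the red strip, the empty tray stands upright on the bench, and the red and green scrapers are fully home in their slots. The hand-in returned no verdict.

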